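Prop open the valve test set and switch it on

ROBOT

A 6-joint arm with a two-finger parallel gripper is mounted at the origin on the work surface. World frame = base frame: x ahead of the robot, y to its left, z up, the work surface at z = 0. Lengths are in mm, angles in degrees, forces in N, time in s.
With the tool pointing down it reaches from about 350 to 875 mm from the base axis. Payload 15.5 kg.
Tool frame: the origin (TCP) lies midway between the tips of the shut fingers; the grasp point (between the pads) lies 19 mm behind it; z points along the fingers, y is the direction in which the jaws open and shut (so a half turn about z gives the same grasp; the last joint's range is limited). The gripper opens to 85 mm and grips with 20 to 120 N. Pads are 22 mm wide; open, the fingers measure 114 mm over their backs; the gripper's body (76 mm by 85 mm) begins 54 mm behind the grasp point. The pads swing forward as they close: fully open they stand 13 mm farther back than shut.
Start: joints at [58.069, 28.281, 77.091, -0, 74.628, -5.472], TCP at [278.471, 559.536, 197.677] pointing down, gripper open.
Joint ranges: [-166.48, 166.48], [-47.26, 123.95], [12.59, 153.08], [-70.14, 250.14], [6.76, 159.57], [-176.63, 176.63]. Speed limits (degrees/s): [108.29, 108.29, 147.25, 172.46, 172.46, 172.46].

INTERFACE

Orientations are given as [roll, pitch, yaw] about the fixed x, y, z axes, in that order (R = Rz(yaw) Ry(pitch) Rx(roll)).
In Python, from station import * gives the robot as it stands.
- The arm moves only by the tool move_arm, never from a script. Its argument "deltas" is a list of rows, each a list of 5 numbers: the closure, from -1 (fully open) to 1 (shut), then the shift along the tool's x, y, z in units of 30 mm (1.0 is 30 mm), then the turn about the tool's z in units of 0.08 rad (1.0 is 0.08 rad). A call has 1 to 20 rows; each row shifts and turns the commanded pose from where the row before left it, along the tool's axes as they then stand; what a row does not reach is not made up. A row lasts 1/10 s, in which the tool goes at most 50 mm and 8.59 degrees, less where a joint would pass 70% of its speed; a pose out of reach is approached as far as the arm can. A call with a number of a shift or a turn outside -1 to 1 is refused whole. A call with a gripper value outside its range is refused whole. The fingers move at their own pace and stop on an object; "newtons" is the grip in N (left out, the last holds). Time passes only in rows, so rows that do not move let the fingers close. It gives the time, the measured TCP pose, the force and the opening at its end, in the units of the state.
- read_state(): the state, without advancing time (a new reading comes with each control period).
- capture(name): name is "side" or "top"; returns (picture, depth): 480x640x3 uint8, red, green, blue; 480x640 float32, mm along the optical axis (not along the pixel's ray), 0 where there is no reading.
- camera_params(name): a dict with "vfov" (degrees; the focal length in pixels is half the picture's height over the tangent of half this angle, whatever the lens; pixels are square), "cx", "cy" (the principal point, pixels), "R" (3x3) and "t" (3): a world point X has camera coordinates R X + t. Camera axes: x right, y down, z forward; pixel columns grow to the right and rows downward; lengths in mm; the calibration is good to about 2 mm. A picture is of the moment at which its call begins. camera_params takes no time and is no camera call.
- finish_job(): hands the job in, once; it reports no verdict.
The state is a dict: "time": time; "joint_pos": joint angles; "dq": joint speeds; "tau": joint torques, N m; "eef_pos": TCP position; "eef_rot": TCP orientation; "contact_force": force on the tool from outside, world axes, zero at the start; "wrist_torque": the same for the moment, N m; "gripper_width": opening from 0.0 (shut) to 1.0 (fully open).
Only numpy, scipy, OpenCV 4.12 (cv2) and the standard library are available. Lean on these libraries where they do the work, as an engineer would, in place of code of your own. Each camera call takes 0.05 s, during which the arm holds its last target.

TASK

Open the lid of the portable valve test set, flip the steel stay inside it fully up and let the lid down gently until it rests propped on the tip of the stay. Then, with the lid propped, turn the black selector on the deck a quarter turn clockwise, fully home, to switch the set on. Leave the loose tools and parts on the bench where they are.

Things in the scene. Friction and masses are not known exactly. Their poses are not given: they have to be found in the camera images.
- case: The test set: black case with aluminium edges, fixed on the bench; origin at the centre of its underside; own x towards the lid hinge (away from the robot), y left, z up. Base 200 (x) by 360 (y), 90 high to the rim, walls 6. Inside, a light grey deck 25 below the rim carries the stay (back right), the selector (x -45, y 100), two flat gauges (7 high, front right) and a display (back left)
- lid (a joint): Lid angle, rad: 0 shut, 1.57 upright, 1.66 against its hinge stop. Lid about 0.5 kg, 28 thick, free-swinging: left alone it falls shut from below about 1.38 and stands back on the hinge stop from above that. It rests on the raised stay at 1.05
- lid_hinge (a point): Mid-point of the lid's hinge axis, which runs along the case's y at the back rim: x 100, y 0, z 90 in the case. The point turns with the lid and has the case's axes when the lid is shut; the lid's front edge swings up and away from the robot
- lid_tab (a point): Grip point of the black rubber pull tab in the middle of the lid's front edge: tab 30 wide (case y), 8 thick, sticking out 34; this point is 20 out, mid width and thickness. From the hinge in the lid's own axes: x -220, z +12. Pinched across its width from above it can be lifted all the way with the gripper pointing down: the tab pivots between the fingers
- stay (a joint): Stay angle, rad: 0 lying flat over the deck along the case's +y, 1.57 upright, 1.71 leaning outward against its stop, its up position. Weight 70 g; its riveted joint is stiff enough (0.065 N m) to hold it at whatever angle it is left
- stay_hinge (a point): The stay's pivot, its axis along the case's x: x +40, y -130, z +83 in the case (18 above the deck). The stay is a round steel rod 10 in diameter
- stay_tip (a point): Centre of the red rubber ball (16 in diameter) at the free end of the stay, 144 from the pivot. Pinch it here (fingers closing along the case's x) to lift it, gently, as it must pivot between the fingers; once half-way up it can be pushed over from its +y side. When the stay is flipped up the lid's inner face comes to rest on this ball
- selector (a joint): Selector angle, rad: about 0 (up to 0.2) at the start, off; grows clockwise seen from above; 1.571 at its stop, on
- selector_grip (a point): Centre of the selector's upright black grip bar (42 long, 14 thick, 32 high), on its vertical turning axis, 37 above the deck and 7 below the bar's top. The bar lies along the point's x axis, which at angle 0 is the case's x
- wrench: Loose steel spanner, 190 long, beside the case; leave it alone. Origin at the centre of its underside
- screwdriver: Loose screwdriver with orange handle, 200 long; leave it alone. Origin at the centre of its underside
- tee: Loose brass tee fitting, 60 long; leave it alone. Origin at the centre of its underside
- flange: Loose teal pipe flange, 92 in diameter, 26 high; leave it alone. Origin at the centre of its underside
- meter: Loose yellow hand-held meter, 160 by 80 by 32; leave it alone. Origin at the centre of its underside
- ballvalve: Loose brass ball valve with a red handle, 110 long; leave it alone. Origin at the centre of its underside

How it is judged (in metres and radians):
On the way, in this order (a step that is already met when the one before it is completed fails the run):
1. the stay is up and the lid rests on it (value of joint stay above 1.5 rad and value of joint lid between 0.97 and 1.12 rad), for 0.3 s.
2. the selector is turned on (value of joint selector above 1.37 rad), for 0.2 s.
At the end, for the whole second after the job is handed in: the stay is up (above 1.5 rad), the lid rests on it at 1.05 rad (0.97 to 1.12) and is still, and the selector is on (above 1.37 of 1.571 rad) (all of step 1 and velocity of joint lid between -0.1 and 0.1 rad/s and value of joint selector above 1.37 rad); the robot touches nothing.
It fails at once if the lid is let fall (closing faster than 1.2 rad/s) (velocity of joint lid below -1.2 rad/s).
It fails at once if a loose thing on the bench is moved more than 30 mm (distance of any of wrench, screwdriver, tee, flange, meter, ballvalve from where it was at the start of the episode above 0.03 m).
It also fails if it takes over 72 s, if anything falls off the work surface, if the arm or the gripper's body presses on something with over 40 N, if the wrist force passes 120 N, or if a joint passes its speed limit or range.

## Working session

There is one attempt and no reset: what is moved stays moved. The work goes in short steps, Python scripts to look and compute and a tool call to move; the robot and the scene stay as the last step left them, time stands still between calls to the robot, and variables do not carry over. Pictures are saved under pics/ and viewed, and the job is handed in when it is done.

Besides the shell and the picture viewer there is one more tool, called after "Emit:" by a JSON object that holds its "api" and its "payload". move_arm: Moves the arm, as the interface text tells. Its arguments: {"type":"object","properties":{"deltas":{"type":"array","items":{"type":"array","items":{"type":"number"}}},"newtons":{"type":"number"}},"required":["deltas"]}

```bash
mkdir -p pics; ls
python3 - <<'E'
from station import *
import cv2,numpy as np
s=read_state();print(s)
for n in("side","top"):
    p,d=capture(n);cv2.imwrite(f"pics/{n}0.png",p[:,:,::-1]);np.save(f"pics/{n}0d.npy",d);np.save(f"pics/{n}0p.npy",p)
    c=camera_params(n);print(n,c)
E
```

```text
pics
{'time': 0.0, 'joint_pos': array([ 5.80708711e+01,  2.83174728e+01,  7.71293485e+01,  9.48016976e-04,
        7.46260707e+01, -5.47260483e+00]), 'dq': array([-0.00928911, -0.02151574, -0.0068971 ,  0.02961192, -0.03695341,
        0.00858986]), 'tau': array([-2.51573787e-03, -8.82150149e+01, -3.83857012e+01, -1.65384567e-04,
        1.04305477e-02,  5.88115540e-05]), 'eef_pos': array([278.23163012, 559.19592866, 197.0590648 ]), 'eef_rot': array([-1.79927527e+02, -7.86131091e-03,  1.53543219e+02]), 'contact_force': array([-0.40537691, -0.22732848, -0.12709375]), 'wrist_torque': array([-0.0296163 ,  0.01589112,  0.00792573]), 'gripper_width': 1.0004735296365057}
side {'vfov': 47.120861584881624, 'cx': 318.94230199292053, 'cy': 235.25584839227406, 'R': array([[ 0.90653023, -0.42213644, -0.00194048],
       [-0.2292701 , -0.48848322, -0.84191411],
       [ 0.35445473,  0.76366549, -0.53960807]]), 't': array([-448.9066601 ,  193.26168909, 1582.14304345])}
top {'vfov': 55.961810478782624, 'cx': 320.02305802514223, 'cy': 247.672899753718, 'R': array([[-2.71218860e-02, -9.99630841e-01, -1.60809541e-03],
       [-9.98659069e-01,  2.71664128e-02, -4.40687044e-02],
       [ 4.40961222e-02,  4.10712686e-04, -9.99027208e-01]]), 't': array([   2.2309471 ,  475.47090984, 1296.37552754])}
```

View pics/side0.png

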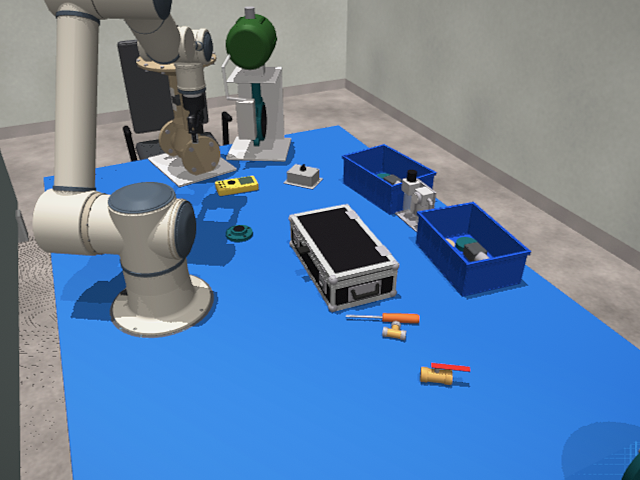

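View pics/top0.png

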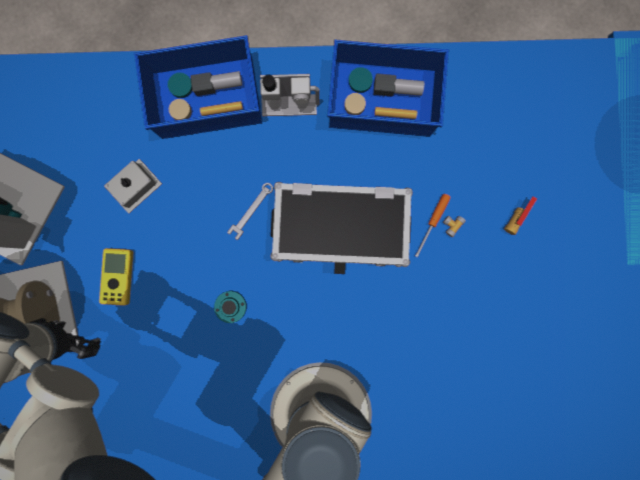

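```bash
cat > h.py <<'E'
import numpy as np,cv2
from station import *
def K(n):
    c=camera_params(n);f=240/np.tan(np.radians(c["vfov"]/2));return c,f
def ray(n,u,v,z):
    c,f=K(n);d=c["R"].T@np.array([(u-c["cx"])/f,(v-c["cy"])/f,1]);o=-c["R"].T@c["t"]
    return o+d*(z-o[2])/d[2]
def proj(n,X):
    c,f=K(n);q=c["R"]@np.array(X,float)+c["t"];return q[0]/q[2]*f+c["cx"],q[1]/q[2]*f+c["cy"]
def cloud(n,d):
    c,f=K(n);v,u=np.mgrid[:480,:640]
    P=np.stack([(u-c["cx"])/f*d,(v-c["cy"])/f*d,d],-1)-c["t"]
    W=P@c["R"];W[d<=0]=np.nan;return W
def cap(n,tag):
    p,d=capture(n);cv2.imwrite(f"pics/{tag}.png",p[:,:,::-1]);return p,d
E
python3 - <<'E'
from h import *
p=np.load("pics/top0p.npy");d=np.load("pics/top0d.npy");W=cloud("top",d)
m=((W[...,2]>103)&(W[...,2]<135)).astype(np.uint8);m[:170]=0;m[285:]=0;m[:,:260]=0;m[:,425:]=0
print(m.sum(),np.nanmedian(W[...,2][m>0]))
m=cv2.morphologyEx(m,cv2.MORPH_OPEN,np.ones((15,15)))
pts=W[m>0][:,:2].astype(np.float32);print(cv2.minAreaRect(pts))
c=max(cv2.findContours(m,0,1)[0],key=cv2.contourArea);r=cv2.minAreaRect(c);b=cv2.boxPoints(r)
B=np.array([ray("top",u,v,118) for u,v in b]);print(b,B[:,:2],B[:,:2].mean(0))
print([np.linalg.norm(B[i]-B[(i+1)%4]) for i in range(4)])
print(ray("top",340,267,102))
# side view
ps=np.load("pics/side0p.npy");ds=np.load("pics/side0d.npy");Ws=cloud("side",ds)
k=(Ws[...,2]>110)&(Ws[...,2]<125)&(Ws[...,0]>350)&(Ws[...,0]<700)&(abs(Ws[...,1])<250)
print(k.sum(),cv2.minAreaRect(Ws[k][:,:2].astype(np.float32)))
cv2.imwrite("pics/crop0.png",cv2.resize(p[170:290,250:430,::-1],None,fx=4,fy=4))
cv2.imwrite("pics/crop1.png",cv2.resize(ps[190:320,270:420,::-1],None,fx=4,fy=4))
E
```

```text
10508 117.99490774278047
((533.951416015625, -70.89453125), (362.2501220703125, 202.0256805419922), 86.77882385253906)
[[273.01047 259.59003]
 [274.94937 183.97307]
 [410.93692 187.45993]
 [408.99802 263.0769 ]] [[ 442.37660239  114.76672176]
 [ 644.17941493  105.03522827]
 [ 624.84969551 -257.70053948]
 [ 423.35537289 -245.30602338]] [533.69027143 -70.80115321]
[np.float64(202.03731614993796), np.float64(363.2504304948227), np.float64(201.87517449346257), np.float64(360.57480356433985)]
[417.93511211 -62.92795489 102.        ]
4632 ((528.7839965820312, -68.73086547851562), (375.8455505371094, 213.27944946289062), 85.74618530273438)
```

View pics/crop0.png

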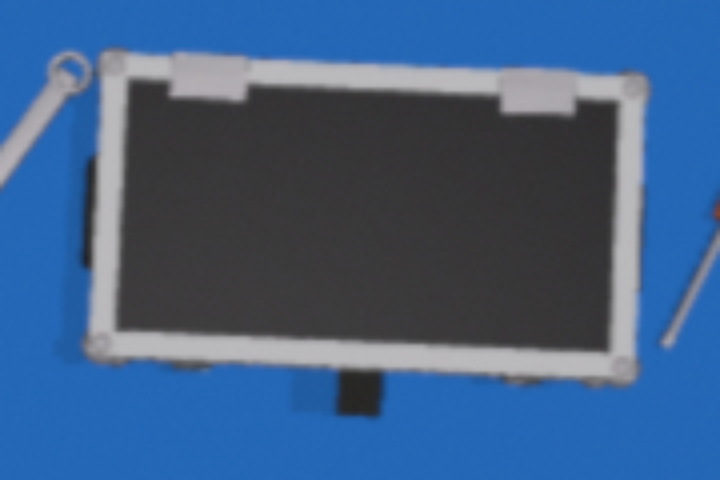

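Emit:
{"api": "move_arm", "payload": {"deltas": [[-1,0,0,-0.3,-0.85],[-1,0,0,-0.3,-0.85],[-1,0,0,-0.3,-0.85],[-1,0,0,-0.3,-0.85],[-1,0,0,-0.3,-0.85],[-1,0,0,-0.3,-0.85]]}}

```text
time: 0.7
eef_pos: [278.3, 559.3, 251.7]
eef_rot: [-180.0, -0.0, 177.1]
contact_force: [-0.3, 0.2, 0.3]
gripper_width: 0.999
```

Emit:
{"api": "move_arm", "payload": {"deltas": [[-1,-0.25,-1,0,0],[-1,-0.25,-1,0,0],[-1,-0.25,-1,0,0],[-1,-0.25,-1,0,0],[-1,-0.25,-1,0,0],[-1,-0.25,-1,0,0],[-1,-0.25,-1,0,0],[-1,-0.25,-1,0,0],[-1,-0.25,-1,0,0],[-1,-0.25,-1,0,0],[-1,-0.25,-1,0,0],[-1,-0.25,-1,0,0],[-1,-0.25,-1,0,0],[-1,-0.25,-1,0,0],[-1,-0.25,-1,0,0],[-1,-0.25,-1,0,0],[-1,-0.25,-1,0,0],[-1,-0.25,-1,0,0],[-1,-0.25,-1,0,0],[-1,-0.25,-1,0,0]], "newtons": 40}}

```text
time: 2.7
eef_pos: [395.8, -48.9, 251.6]
eef_rot: [180.0, -0.0, 176.9]
contact_force: [1.2, 0.2, 0.3]
gripper_width: 1.002
```

```bash
cat >> h.py <<'E'
C0=np.array([533.8,-70.8]);YW=np.radians(-3.1)
Rc=np.array([[np.cos(YW),-np.sin(YW)],[np.sin(YW),np.cos(YW)]])
def c2w(x,y,z): w=C0+Rc@np.array([x,y]);return np.array([w[0],w[1],z])
def w2c(X): q=Rc.T@(np.array(X[:2])-C0);return np.array([q[0],q[1],X[2]])
def st():
    s=read_state();print("t",round(s["time"],2),"case",np.round(w2c(s["eef_pos"]),1),"rot",np.round(s["eef_rot"],1),"F",np.round(s["contact_force"],1),"w",round(s["gripper_width"]*85,1),"q",np.round(s["joint_pos"],0));return s
E
python3 - <<'E'
from h import *
st()
print(proj("side",c2w(-134,0,102)),proj("side",c2w(-120,0,106)),proj("top",c2w(-120,0,106)),proj("top",c2w(-134,0,106)))
p,d=cap("side","s1")
cv2.imwrite("pics/s1c.png",cv2.resize(p[120:320,220:420,::-1],None,fx=3,fy=3))
E
```

```text
t 2.7 case [-138.9   14.4  251.6] rot [180.   -0.  176.9] F [1.2 0.2 0.3] w 85.2 q [ -16.    6.  102.    0.   72. -103.]
(np.float64(298.6753095643511), np.float64(251.12632669129528)) (np.float64(303.10741776878723), np.float64(249.000605253749)) (np.float64(340.6232043862057), np.float64(268.4646091259669)) (np.float64(340.4924884630218), np.float64(273.70320841141967))
```

View pics/s1c.png

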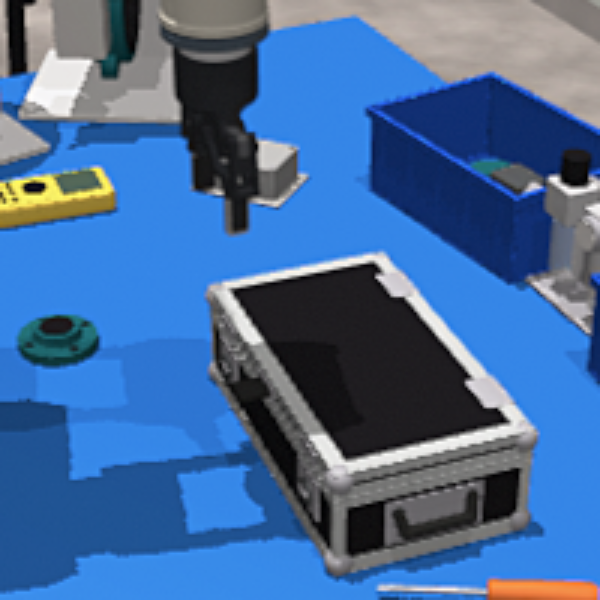

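Emit:
{"api": "move_arm", "payload": {"deltas": [[-1,-0.23,-0.24,0.7,0],[-1,-0.23,-0.24,0.7,0],[-1,0,0,0.7,0],[-1,0,0,0.7,0],[-1,0,0,0.7,0],[-1,0,0,0.7,0],[-1,0,0,0.7,0],[-1,0,0,0.4,0],[-1,0,0,0.4,0],[1,0,0,0,0],[1,0,0,0,0],[1,0,0,0,0],[1,0,0,0,0],[1,0,0,0,0],[1,0,0,0,0],[1,0,0,0,0],[1,0,0,0,0]], "newtons": 40}}

```text
time: 4.45
eef_pos: [409.0, -62.8, 80.7]
eef_rot: [180.0, 0.0, 176.9]
contact_force: [-0.2, 0.2, 0.3]
gripper_width: -0.003
```

Run:
```python
from h import *
st()
p,d=cap("side","s2")
cv2.imwrite("pics/s2c.png",cv2.resize(p[150:320,220:420,::-1],None,fx=3,fy=3))
# arc rows
X,Z=-225,12
th=np.arange(0,1.63,0.085);P=np.array([[X*np.cos(t)+Z*np.sin(t),-X*np.sin(t)+Z*np.cos(t)] for t in th])
D=np.diff(P,axis=0)/30
print(len(D),th[-1]);print([[1,round(-a,2),0,round(-b,2),0] for a,b in D])
```

```text
t 4.45 case [-125.     1.3   80.7] rot [180.    0.  176.9] F [-0.2  0.2  0.3] w -0.2 q [ -17.   22.  114.    0.   44. -104.]
19 1.6150000000000002
[[1, np.float64(-0.06), 0, np.float64(-0.64), 0], [1, np.float64(-0.11), 0, np.float64(-0.63), 0], [1, np.float64(-0.17), 0, np.float64(-0.62), 0], [1, np.float64(-0.22), 0, np.float64(-0.6), 0], [1, np.float64(-0.27), 0, np.float64(-0.58), 0], [1, np.float64(-0.32), 0, np.float64(-0.55), 0], [1, np.float64(-0.36), 0, np.float64(-0.52), 0], [1, np.float64(-0.41), 0, np.float64(-0.49), 0], [1, np.float64(-0.45), 0, np.float64(-0.46), 0], [1, np.float64(-0.48), 0, np.float64(-0.42), 0], [1, np.float64(-0.52), 0, np.float64(-0.37), 0], [1, np.float64(-0.55), 0, np.float64(-0.33), 0], [1, np.float64(-0.57), 0, np.float64(-0.28), 0], [1, np.float64(-0.6), 0, np.float64(-0.23), 0], [1, np.float64(-0.61), 0, np.float64(-0.18), 0], [1, np.float64(-0.63), 0, np.float64(-0.13), 0], [1, np.float64(-0.63), 0, np.float64(-0.07), 0], [1, np.float64(-0.64), 0, np.float64(-0.02), 0], [1, np.float64(-0.64), 0, np.float64(0.04), 0]]
```

View pics/s2c.png

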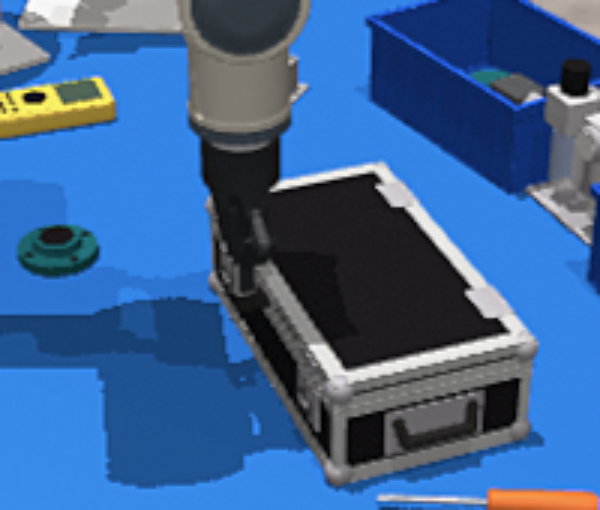

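Run:
```python
from h import *
p,d=cap("side","s3"); q,_=cap("top","t3")
print([proj("side",c2w(-125,1,z)) for z in (81,102)],[proj("side",c2w(x,y,z)) for x,y,z in((-134,-15,106),(-134,15,106),(-100,-15,106),(-100,15,106))])
a=cv2.resize(p[200:275,265:340,::-1],(560,560),interpolation=cv2.INTER_NEAREST)
cv2.imwrite("pics/s3c.png",a)
a=cv2.resize(q[220:320,290:390,::-1],(560,560),interpolation=cv2.INTER_NEAREST)
cv2.imwrite("pics/t3c.png",a)
```

```text
[(np.float64(301.5597321797673), np.float64(256.1501808316974)), (np.float64(301.4246272512542), np.float64(250.30395513000514))] [(np.float64(300.4117350827247), np.float64(252.68008676510973)), (np.float64(296.9049485846469), np.float64(247.36264298344102)), (np.float64(311.2725538685074), np.float64(250.2220521584707)), (np.float64(307.6332345105656), np.float64(244.9741994118853))]
```

View pics/s3c.png

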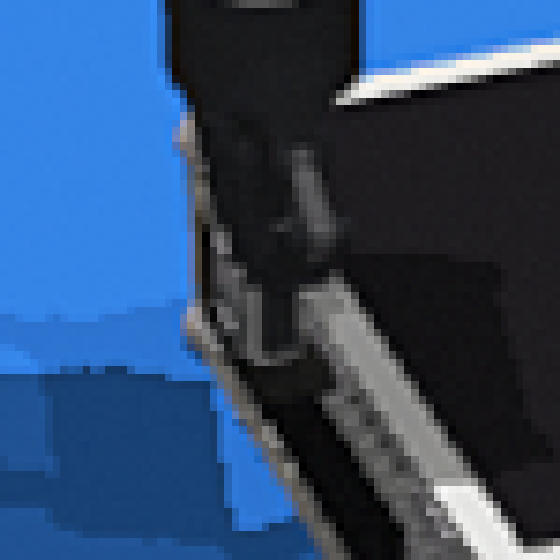

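View pics/t3c.png

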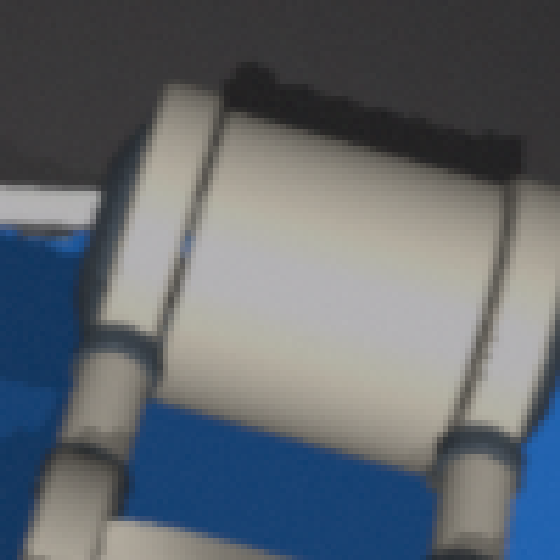

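Run:
```python
from h import *
p,d=cap("side","s4");W=cloud("side",d)
for v in range(228,258,2):
    print(v,[(u,*np.round(w2c(W[v,u])).astype(int),int(p[v,u].mean())) for u in (298,300,302,304,306)])
```

```text
228 [(298, np.int64(-138), np.int64(-10), np.int64(189), 29), (300, np.int64(-137), np.int64(-24), np.int64(197), 20), (302, np.int64(-132), np.int64(-28), np.int64(198), 17), (304, np.int64(-131), np.int64(-40), np.int64(205), 34), (306, np.int64(-127), np.int64(-47), np.int64(208), 82)]
230 [(298, np.int64(-140), np.int64(-16), np.int64(186), 21), (300, np.int64(-135), np.int64(-18), np.int64(186), 25), (302, np.int64(-140), np.int64(-49), np.int64(205), 57), (304, np.int64(-137), np.int64(-59), np.int64(210), 33), (306, np.int64(-129), np.int64(-53), np.int64(205), 74)]
232 [(298, np.int64(-139), np.int64(-14), np.int64(178), 26), (300, np.int64(-132), np.int64(-11), np.int64(174), 27), (302, np.int64(-141), np.int64(-53), np.int64(202), 19), (304, np.int64(-137), np.int64(-58), np.int64(203), 28), (306, np.int64(-132), np.int64(-61), np.int64(204), 40)]
234 [(298, np.int64(-140), np.int64(-15), np.int64(172), 21), (300, np.int64(-140), np.int64(-32), np.int64(182), 22), (302, np.int64(-138), np.int64(-45), np.int64(189), 21), (304, np.int64(-136), np.int64(-56), np.int64(195), 19
[... 2501 characters left out ...]
-11), np.int64(104), 24), (304, np.int64(-121), np.int64(-11), np.int64(103), 20), (306, np.int64(-116), np.int64(-13), np.int64(102), 17)]
254 [(298, np.int64(-101), np.int64(101), np.int64(19), 92), (300, np.int64(-135), np.int64(-14), np.int64(101), 3), (302, np.int64(-102), np.int64(61), np.int64(44), 10), (304, np.int64(-103), np.int64(40), np.int64(58), 11), (306, np.int64(-101), np.int64(27), np.int64(66), 11)]
256 [(298, np.int64(-104), np.int64(94), np.int64(16), 92), (300, np.int64(-101), np.int64(82), np.int64(23), 61), (302, np.int64(-103), np.int64(59), np.int64(38), 6), (304, np.int64(-103), np.int64(42), np.int64(49), 12), (306, np.int64(-100), np.int64(30), np.int64(57), 11)]
```

Emit:
{"api": "move_arm", "payload": {"deltas": [[1,0,0,-0.7,0],[1,0,0,-0.7,0],[1,0,0,-0.7,0],[1,0,0,0,0],[1,0,0,0,0]]}}

```text
time: 5.15
eef_pos: [409.2, -62.8, 143.8]
eef_rot: [-180.0, 0.1, 176.9]
contact_force: [-0.1, -0.4, -0.9]
gripper_width: -0.001
```

Run:
```python
from h import *
s=st()
p,d=cap("side","s5");W=cloud("side",d)
X=s["eef_pos"];print("TCP px",proj("side",X),proj("side",X+[0,0,19]))
a=cv2.resize(p[180:270,255:345,::-1],(720,720),interpolation=cv2.INTER_NEAREST)
u,v=proj("side",X);cv2.circle(a,(int((u-255)*8+4),int((v-180)*8+4)),5,(0,0,255),-1)
cv2.imwrite("pics/s5c.png",a[:600])
for v in range(226,250,2):
    print(v,[(u,*np.round(w2c(W[v,u])).astype(int),int(p[v,u].mean())) for u in (298,300,302,304)])
```

```text
t 5.15 case [-124.9    1.2  143.8] rot [-1.800e+02  1.000e-01  1.769e+02] F [-0.1 -0.4 -0.9] w -0.1 q [ -17.   16.  109.   -0.   55. -104.]
TCP px (np.float64(301.16540847681784), np.float64(238.38770469045733)) (np.float64(301.0381263052848), np.float64(232.87547728940078))
226 [(298, np.int64(-135), np.int64(-3), np.int64(191), 106), (300, np.int64(-132), np.int64(-12), np.int64(195), 13), (302, np.int64(-125), np.int64(-9), np.int64(192), 23), (304, np.int64(-118), np.int64(-6), np.int64(189), 56)]
228 [(298, np.int64(-136), np.int64(-4), np.int64(185), 106), (300, np.int64(-132), np.int64(-10), np.int64(187), 21), (302, np.int64(-126), np.int64(-11), np.int64(187), 37), (304, np.int64(-116), np.int64(1), np.int64(178), 58)]
230 [(298, np.int64(-135), np.int64(-2), np.int64(177), 119), (300, np.int64(-100), np.int64(81), np.int64(120), 151), (302, np.int64(-94), np.int64(78), np.int64(121), 210), (304, np.int64(-87), np.int64(81), np.int64(117), 227)]
232 [(298, np.int64(-100), np.int64(100), np.int64(102), 74), (300, np.int64(-100), np.int64(80), np.int64(114), 111), (302, np.int
[... 1329 characters left out ...]
4(78), np.int64(71), 3), (302, np.int64(-104), np.int64(54), np.int64(86), 79), (304, np.int64(-9223372036854775808), np.int64(-9223372036854775808), np.int64(-9223372036854775808), 101)]
246 [(298, np.int64(-101), np.int64(100), np.int64(50), 95), (300, np.int64(-101), np.int64(81), np.int64(62), 12), (302, np.int64(-116), np.int64(20), np.int64(103), 9), (304, np.int64(-112), np.int64(13), np.int64(106), 27)]
248 [(298, np.int64(-133), np.int64(8), np.int64(108), 26), (300, np.int64(-126), np.int64(10), np.int64(105), 21), (302, np.int64(-122), np.int64(5), np.int64(107), 21), (304, np.int64(-116), np.int64(3), np.int64(107), 23)]<stdin>:9: RuntimeWarning: invalid value encountered in cast
```

View pics/s5c.png

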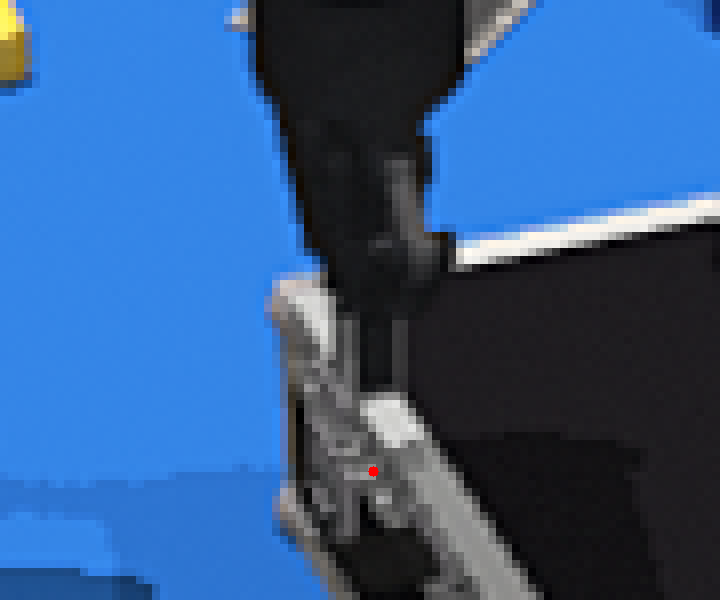

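Emit:
{"api": "move_arm", "payload": {"deltas": [[-1,0,-0.04,0,0],[-1,0,0,0,0],[-1,0,0,0,0],[-1,0,0,0,0],[-1,0,0,0,0],[-1,0,0,0,0],[-1,0,0,0.5,0],[-1,0,0,0.5,0],[-1,0,0,0.5,0],[-1,0,0,0.5,0],[-1,0,0,0.4,0],[-1,0,0,0.4,0],[-1,0,0,0.2,0],[-1,0,0,0.1,0],[-1,0,0,0,0]]}}

```text
time: 6.7
eef_pos: [408.9, -64.0, 50.6]
eef_rot: [180.0, -0.0, 176.9]
contact_force: [0.0, 0.5, -0.5]
gripper_width: 1.0
```

Run:
```python
from h import *
s=st()
p,d=cap("side","s6")
a=cv2.resize(p[200:275,265:340,::-1],(600,600),interpolation=cv2.INTER_NEAREST)
cv2.imwrite("pics/s6c.png",a)
```

```text
t 6.7 case [-1.251e+02  1.000e-01  5.060e+01] rot [180.   -0.  176.9] F [ 0.   0.5 -0.5] w 85.0 q [ -17.   26.  115.   -0.   39. -104.]
```

View pics/s6c.png

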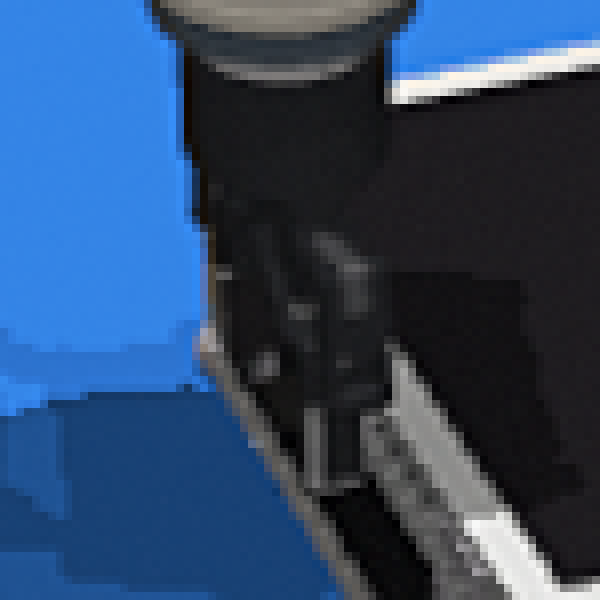

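Emit:
{"api": "move_arm", "payload": {"deltas": [[1,0,0,0,0],[1,0,0,0,0],[1,0,0,0,0],[1,0,0,0,0],[1,0,0,0,0],[1,0,0,0,0],[1,0,0,0,0],[1,0,0,0,0]], "newtons": 40}}

```text
time: 7.55
eef_pos: [409.1, -61.6, 51.2]
eef_rot: [179.8, 0.0, 176.8]
contact_force: [5.4, 39.9, 23.2]
gripper_width: 0.344
```

Run:
```python
from h import *
s=st()
p,d=cap("side","s7")
a=cv2.resize(p[200:275,265:340,::-1],(600,600),interpolation=cv2.INTER_NEAREST)
cv2.imwrite("pics/s7c.png",a)
```

```text
t 7.55 case [-125.     2.4   51.2] rot [179.8   0.  176.8] F [ 5.4 39.9 23.2] w 29.3 q [ -17.   26.  115.    0.   39. -104.]
```

View pics/s7c.png

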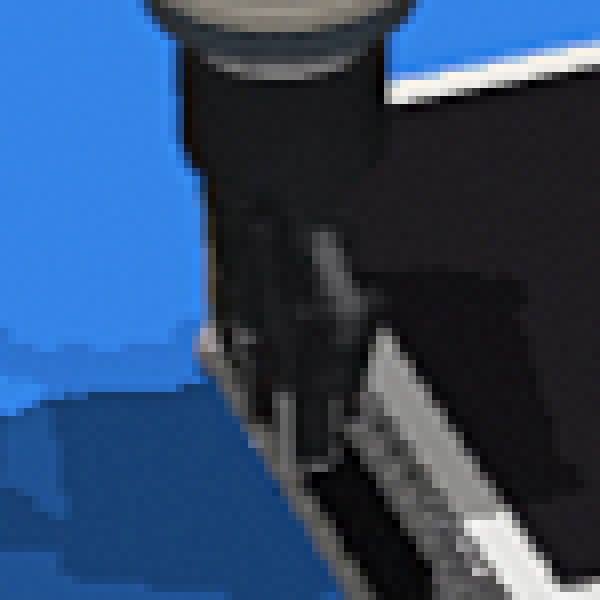

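Emit:
{"api": "move_arm", "payload": {"deltas": [[1,0,0.08,0,0],[1,0,0,-0.03,0],[1,0,0,0,0]], "newtons": 30}}

```text
time: 7.9
eef_pos: [409.1, -61.2, 51.7]
eef_rot: [180.0, 0.0, 176.9]
contact_force: [2.7, 6.0, -2.1]
gripper_width: 0.341
```

Emit:
{"api": "move_arm", "payload": {"deltas": [[1,-0.02,0.01,-0.3,0],[1,-0.03,0,-0.34,0],[1,-0.11,0,-0.63,0],[1,-0.17,0,-0.62,0],[1,-0.22,0,-0.6,0],[1,-0.27,0,-0.58,0],[1,0,0,0,0]]}}

```text
time: 8.6
eef_pos: [434.4, -63.0, 145.4]
eef_rot: [-180.0, 0.1, 176.9]
contact_force: [-2.5, -2.8, -2.1]
gripper_width: 0.337
```

Run:
```python
from h import *
s=st()
p,d=cap("side","s8")
a=cv2.resize(p[150:320,220:420,::-1],None,fx=3,fy=3)
cv2.imwrite("pics/s8c.png",a)
```

```text
t 8.6 case [-99.7   2.4 145.4] rot [-1.800e+02  1.000e-01  1.769e+02] F [-2.5 -2.8 -2.1] w 28.6 q [ -16.   18.  106.   -0.   56. -103.]
```

View pics/s8c.png

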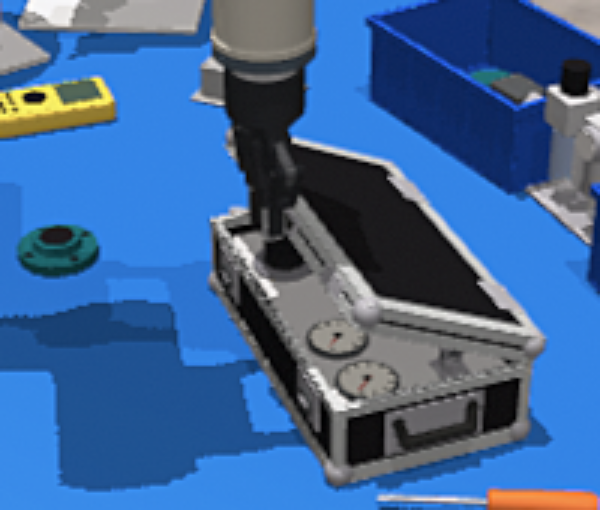

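Emit:
{"api": "move_arm", "payload": {"deltas": [[1,-0.32,0,-0.55,0],[1,-0.36,0,-0.52,0],[1,-0.41,0,-0.49,0],[1,-0.45,0,-0.46,0],[1,-0.48,0,-0.42,0],[1,-0.52,0,-0.37,0],[1,-0.55,0,-0.33,0],[1,-0.57,0,-0.28,0],[1,-0.6,0,-0.23,0],[1,-0.61,0,-0.18,0],[1,-0.63,0,-0.13,0],[1,-0.63,0,-0.07,0],[1,-0.64,0,-0.02,0],[1,-0.64,0,0.04,0],[1,0,0,0,0],[1,0,0,0,0]]}}

```text
time: 10.25
eef_pos: [656.2, -78.8, 263.8]
eef_rot: [-179.7, 0.0, 176.8]
contact_force: [-1.8, -26.3, 4.4]
gripper_width: 0.339
```

Run:
```python
from h import *
s=st()
p,d=cap("side","s9")
a=cv2.resize(p[90:320,220:420,::-1],None,fx=2.5,fy=2.5)
cv2.imwrite("pics/s9c.png",a)
```

```text
t 10.25 case [122.6  -1.3 263.8] rot [-179.7    0.   176.8] F [ -1.8 -26.3   4.4] w 28.8 q [-12.  28.  66.  -0.  85. -99.]
```

View pics/s9c.png

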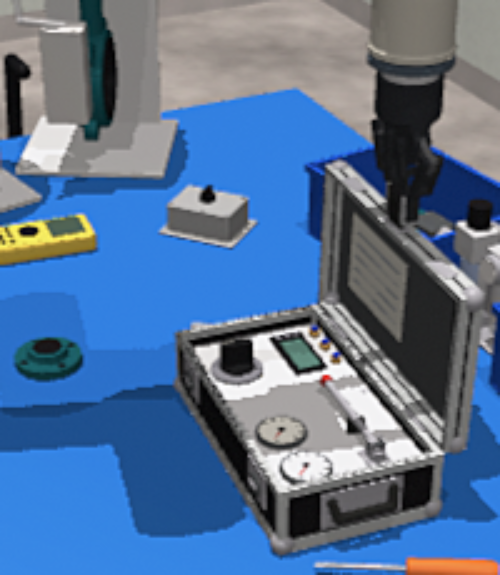

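Emit:
{"api": "move_arm", "payload": {"deltas": [[1,0,-0.08,0,0],[-1,0,0,0,0],[-1,0,0,0,0],[-1,0,0,0,0],[-1,0,0,0,0],[-1,0,0,0,0],[-1,0,0,-0.5,0],[-1,0,0,-0.9,0],[-1,0,0,-0.9,0],[-1,0,0,0,0]]}}

```text
time: 11.3
eef_pos: [656.9, -77.1, 336.9]
eef_rot: [-180.0, 0.3, 176.9]
contact_force: [-0.0, 0.1, 0.3]
gripper_width: 1.003
```

Run:
```python
from h import *
s=st()
for n in("side","top"):
    p,d=cap(n,n+"10");np.save(f"pics/{n}10p.npy",p);np.save(f"pics/{n}10d.npy",d)
    b=(170,250,290,430) if n=="top" else (130,330,250,430)
    a=cv2.resize(p[b[0]:b[1]+50 if n=="top" else b[1],b[2]:b[3],::-1],None,fx=4 if n=="top" else 2.9,fy=4 if n=="top" else 2.9)
    cv2.imwrite(f"pics/{n}10c.png",a)
```

```text
t 11.3 case [123.3   0.4 336.9] rot [-180.     0.3  176.9] F [-0.   0.1  0.3] w 85.2 q [-12.  26.  59.   0.  94. -99.]
```

View pics/top10.png

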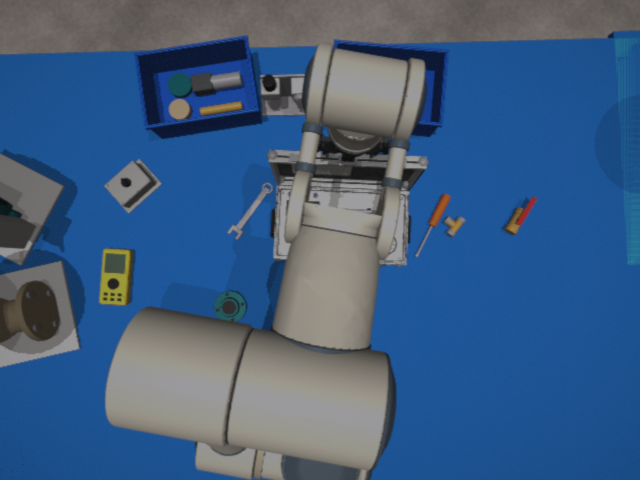

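View pics/side10c.png

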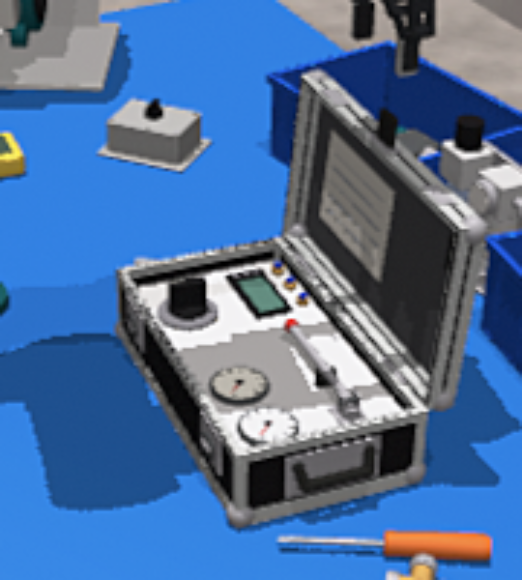

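Run:
```python
from h import *
p=np.load("pics/side10p.npy").astype(int);d=np.load("pics/side10d.npy");W=cloud("side",d)
m=(p[...,0]>140)&(p[...,1]<90)&(p[...,2]<90);m[:220]=0;m[260:]=0;m[:,330:]=0;m=m.astype(bool)
m[:,:400]=m[:,:400]
vv,uu=np.where(m);print(list(zip(uu,vv)))
u,v=uu.mean(),vv.mean();X=ray("side",u,v,84);print(u,v,"ball",X,w2c(X),[np.round(w2c(W[a,b])) for a,b in zip(vv,uu)][:6])
print("pred",proj("side",c2w(40,14,83)),"hinge",proj("side",c2w(40,-130,83)),"selector",proj("side",c2w(-45,100,109)), "corners",[np.round(proj("side",c2w(x,y,90)),1) for x,y in((-100,180),(-100,-180),(100,-180))])
# fingertip: depth of gripper
for r in range(134,160,2):
  print(r,[(c,*np.nan_to_num(np.round(w2c(W[r,c]))).astype(int)) for c in (385,388,391,394)])
```

```text
[]
nan nan ball [nan nan nan] [nan nan nan] []
pred (np.float64(350.30156665387915), np.float64(241.90208456317836)) hinge (np.float64(371.1757070786728), np.float64(267.4097713118436)) selector (np.float64(314.3618426211133), np.float64(226.56200845520615)) corners [array([289.5, 222.8]), array([333.3, 286.7]), array([398.2, 270.4])]
134 [(385, np.int64(106), np.int64(-40), np.int64(447)), (388, np.int64(114), np.int64(-42), np.int64(446)), (391, np.int64(103), np.int64(-77), np.int64(461)), (394, np.int64(117), np.int64(-68), np.int64(455))]
136 [(385, np.int64(106), np.int64(-40), np.int64(441)), (388, np.int64(113), np.int64(-46), np.int64(442)), (391, np.int64(108), np.int64(-69), np.int64(452)), (394, np.int64(127), np.int64(-52), np.int64(442))]
138 [(385, np.int64(108), np.int64(-39), np.int64(434)), (388, np.int64(110), np.int64(-51), np.int64(439)), (391, np.int64(108), np.int64(-70), np.int64(446)), (394, np.int64(131), np.int64(-47), np.int64(434))]
140 [(385, np.int64(0), np.int64(0), np.int64(0)), (388, np.int64(110), np.int64(-51), np.int64(433)), (391, np.int64(107), 
[... 1351 characters left out ...]
int64(438), np.int64(545), np.int64(88)), (388, np.int64(115), np.int64(-49), np.int64(390)), (391, np.int64(118), np.int64(-59), np.int64(394)), (394, np.int64(448), np.int64(491), np.int64(109))]
156 [(385, np.int64(444), np.int64(556), np.int64(73)), (388, np.int64(114), np.int64(-51), np.int64(385)), (391, np.int64(445), np.int64(508), np.int64(93)), (394, np.int64(452), np.int64(497), np.int64(97))]
158 [(385, np.int64(436), np.int64(540), np.int64(73)), (388, np.int64(444), np.int64(529), np.int64(76)), (391, np.int64(451), np.int64(517), np.int64(80)), (394, np.int64(446), np.int64(485), np.int64(94))]<stdin>:6: RuntimeWarning: Mean of empty slice.
  ret = ret.dtype.type(ret / rcount)
```

Emit:
{"api": "move_arm", "payload": {"deltas": [[0.06,0.92,0.14,0,0],[0.06,0.92,0.14,0,0],[0.06,0.92,0.14,0,0]], "newtons": 20}}

```text
time: 11.7
eef_pos: [571.9, -59.6, 331.5]
eef_rot: [180.0, -0.1, 176.9]
contact_force: [0.3, 0.7, -0.4]
gripper_width: 0.518
```

Emit:
{"api": "move_arm", "payload": {"deltas": [[0.06,0,0,0.1,0.98],[0.06,0,0,0.1,0.98],[0.06,0,0,0.1,0.98],[0.06,0,0,0.1,0.98],[0.06,0,0,0.1,0.98],[0.06,0,0,0.1,0.98],[0.06,0,0,0.1,0.98],[0.06,0,0,0.1,0.98],[0.06,0,0,0.1,0.98],[0.06,0,0,0.1,0.98],[0.06,0,0,0.1,0.98],[0.06,0,0,0.1,0.98],[0.06,0,0,0.1,0.98],[0.06,0,0,0.1,0.98],[0.06,0,0,0.1,0.98],[0.06,0,0,0.1,0.98],[0.06,0,0,0.1,0.98],[0.06,0,0,0.1,0.98],[0.06,0,0,0.1,0.98],[0.06,0,0,0.1,0.98]]}}

```text
time: 13.7
eef_pos: [572.8, -59.8, 271.6]
eef_rot: [-179.9, -0.0, 86.9]
contact_force: [-0.3, 0.3, 0.5]
gripper_width: 0.471
```

Run:
```python
from h import *
s=st()
p,d=cap("side","s11")
a=cv2.resize(p[130:330,250:430,::-1],None,fx=2.9,fy=2.9)
cv2.imwrite("pics/s11c.png",a)
```

```text
t 13.7 case [ 38.4  13.1 271.6] rot [-179.9   -0.    86.9] F [-0.3  0.3  0.5] w 40.1 q [-12.  21.  78.  -0.  81.  -9.]
```

View pics/s11c.png

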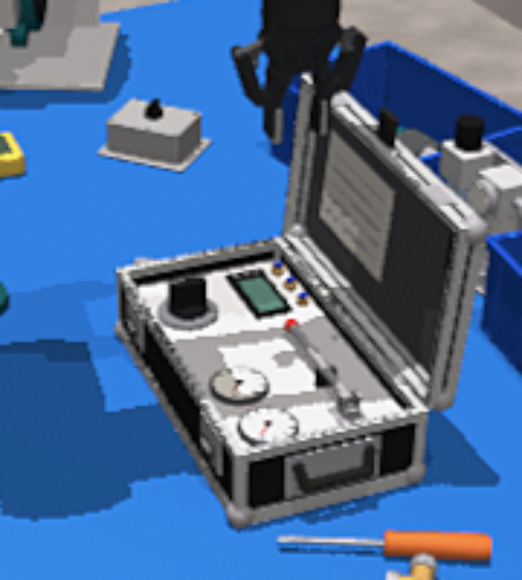

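Run:
```python
from h import *
for z in (271,290,300,310,320): print(z,np.round(proj("side",c2w(38.4,13.1,z)),1),np.round(proj("side",c2w(38.4,5,z)),1))
for x in(-20,20): print([np.round(proj("side",c2w(38.4+x,10,z)),1) for z in(300,310,320)])
```

```text
271 [351.8 187.9] [353.  189.1]
290 [352.  182.1] [353.2 183.3]
300 [352.1 178.9] [353.3 180.1]
310 [352.2 175.8] [353.4 177. ]
320 [352.3 172.6] [353.5 173.8]
[array([346.2, 180.6]), array([346.3, 177.4]), array([346.4, 174.3])]
[array([358.9, 178.2]), array([359. , 175.1]), array([359.1, 171.9])]
```

Emit:
{"api": "move_arm", "payload": {"deltas": [[0.06,0,0.05,0.7,0],[0.06,0,0,0.7,0],[0.06,0,0,0.7,0],[0.06,0,0,0.7,0],[0.06,0,0,0.7,0],[0.06,0,0,0.7,0],[0.06,0,0,0.7,0],[0.06,0,0,0.7,0],[0.06,0,0,0.7,0],[0.06,0,0,0.6,0],[0.06,0,0,0.4,0],[0.06,0,0,0.2,0],[0.06,0,0,0,0]]}}

```text
time: 15.05
eef_pos: [574.6, -59.9, 47.4]
eef_rot: [-179.9, -0.0, 87.1]
contact_force: [0.3, 0.4, -0.8]
gripper_width: 0.47
```

Run:
```python
from h import *
s=st()
p,d=cap("side","s12")
a=cv2.resize(p[210:270,320:400,::-1],None,fx=8,fy=8,interpolation=cv2.INTER_NEAREST)
cv2.imwrite("pics/s12c.png",a)
```

```text
t 15.05 case [40.1 13.1 47.4] rot [-179.9   -0.    87.1] F [ 0.3  0.4 -0.8] w 40.0 q [-12.  35.  93.   0.  52.  -9.]
```

View pics/s12c.png

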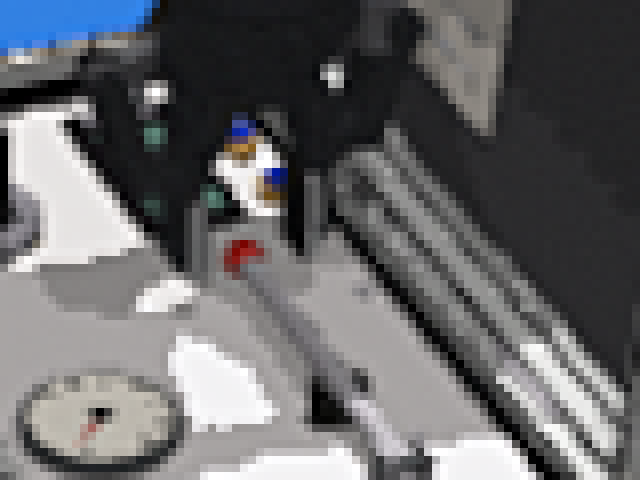

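Emit:
{"api": "move_arm", "payload": {"deltas": [[0.06,0,0,0.2,0],[0.06,0,0,0.12,0],[1,0,0,0,0],[1,0,0,0,0],[1,0,0,0,0],[1,0,0,0,0],[1,0,0,0,0],[1,0,0,0,0]], "newtons": 20}}

```text
time: 15.9
eef_pos: [574.9, -60.0, 38.5]
eef_rot: [-180.0, -0.0, 87.1]
contact_force: [-2.4, 0.5, 2.6]
gripper_width: 0.162
```

Run:
```python
from h import *
s=st()
t=np.linspace(0,1.70,18);D=np.diff(np.c_[144*np.cos(t),144*np.sin(t)],axis=0)/30
print(np.round(D,2).tolist())
```

```text
t 15.9 case [40.4 13.  38.5] rot [-180.    -0.    87.1] F [-2.4  0.5  2.6] w 13.7 q [-12.  36.  93.   0.  51.  -9.]
[[-0.02, 0.48], [-0.07, 0.47], [-0.12, 0.46], [-0.16, 0.45], [-0.21, 0.43], [-0.25, 0.41], [-0.29, 0.38], [-0.33, 0.35], [-0.36, 0.32], [-0.39, 0.28], [-0.42, 0.24], [-0.44, 0.2], [-0.46, 0.15], [-0.47, 0.11], [-0.48, 0.06], [-0.48, 0.01], [-0.48, -0.04]]
```

Emit:
{"api": "move_arm", "payload": {"deltas": [[1,-0.02,0,-0.48,0],[1,-0.07,0,-0.47,0],[1,-0.12,-0.01,-0.46,0],[1,-0.16,-0.01,-0.45,0],[1,-0.21,-0.01,-0.43,0],[1,0,0,0,0]]}}

```text
time: 16.5
eef_pos: [573.6, -78.1, 108.6]
eef_rot: [179.9, 0.0, 87.0]
contact_force: [0.3, 2.2, 0.9]
gripper_width: 0.164
```

Run:
```python
from h import *
s=st()
p,d=cap("side","s13")
a=cv2.resize(p[190:270,310:410,::-1],None,fx=6,fy=6,interpolation=cv2.INTER_NEAREST)
cv2.imwrite("pics/s13c.png",a)
```

```text
t 16.5 case [ 40.1  -5.1 108.6] rot [179.9   0.   87. ] F [0.3 2.2 0.9] w 14.0 q [-14.  30.  90.   0.  60. -11.]
```

View pics/s13c.png

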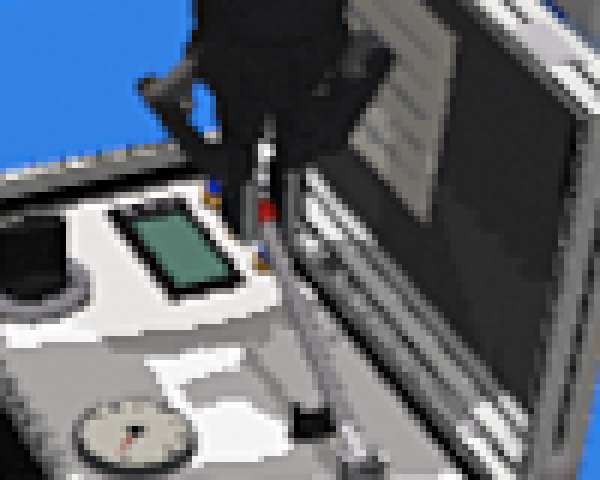

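Stay is lifting with the ball in the pads. Continue the arc.

Emit:
{"api": "move_arm", "payload": {"deltas": [[1,-0.25,-0.01,-0.41,0],[1,-0.29,-0.01,-0.38,0],[1,-0.33,-0.01,-0.35,0],[1,-0.36,-0.01,-0.32,0],[1,-0.39,-0.01,-0.28,0],[1,-0.42,-0.01,-0.24,0],[1,-0.44,-0.01,-0.2,0],[1,-0.46,-0.01,-0.15,0],[1,-0.47,-0.01,-0.11,0],[1,-0.48,-0.01,-0.06,0],[1,-0.48,-0.01,-0.01,0],[1,-0.48,-0.01,0.04,0],[1,-0.1,0,0,0]]}}

```text
time: 17.85
eef_pos: [562.6, -227.5, 181.6]
eef_rot: [179.9, 0.0, 87.0]
contact_force: [6.7, 0.7, -1.6]
gripper_width: 0.165
```

Run:
```python
from h import *
s=st()
p,d=cap("side","s14")
a=cv2.resize(p[170:290,310:430,::-1],None,fx=5,fy=5,interpolation=cv2.INTER_NEAREST)
cv2.imwrite("pics/s14c.png",a)
```

```text
t 17.85 case [  37.2 -154.9  181.6] rot [179.9   0.   87. ] F [ 6.7  0.7 -1.6] w 14.0 q [-28.  28.  81.   0.  71. -25.]
```

View pics/s14c.png

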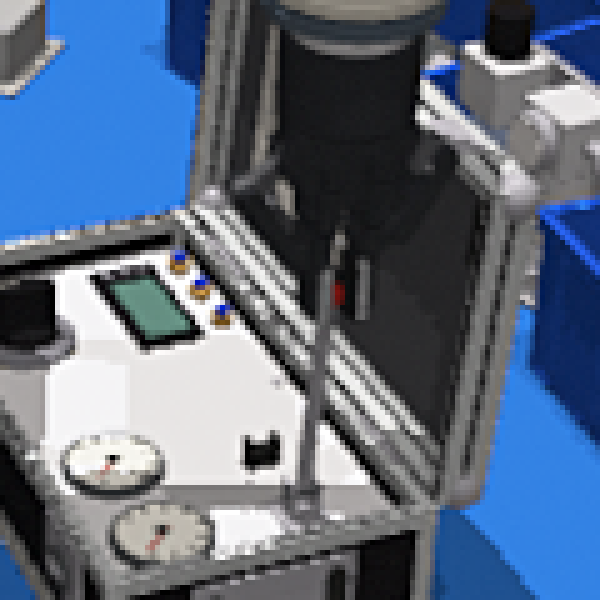

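Emit:
{"api": "move_arm", "payload": {"deltas": [[1,-0.15,0,0.02,0],[1,-0.15,0,0.02,0],[1,0,0,0,0]]}}

```text
time: 18.2
eef_pos: [562.0, -235.0, 180.1]
eef_rot: [179.9, -0.0, 87.1]
contact_force: [7.9, -1.1, -2.8]
gripper_width: 0.143
```

Emit:
{"api": "move_arm", "payload": {"deltas": [[0.4,0,0,0,0],[0.4,0,0,0,0],[0.4,0,0,0,0],[0.4,0,0,-1,0],[0.4,0,0,-1,0]]}}

```text
time: 18.7
eef_pos: [560.8, -234.2, 240.1]
eef_rot: [-179.9, -0.1, 87.1]
contact_force: [0.8, -0.4, -0.2]
gripper_width: 0.299
```

Run:
```python
from h import *
s=st()
p,d=cap("side","s15")
a=cv2.resize(p[170:290,310:430,::-1],None,fx=5,fy=5,interpolation=cv2.INTER_NEAREST)
cv2.imwrite("pics/s15c.png",a)
W=cloud("side",d);pi=p.astype(int)
m=(pi[...,0]>130)&(pi[...,1]<80)&(pi[...,2]<80);m[:200]=0;m[280:]=0;m[:,:340]=0;m[:,400:]=0
v,u=np.where(m);print(u.mean(),v.mean(),len(u));
for z in(215,225):
    X=ray("side",u.mean(),v.mean(),z);print(z,w2c(X))
print([np.round(w2c(W[a,b])) for a,b in zip(v,u)][:8])
for f in(1.5,1.6,1.71): print(f,proj("side",c2w(40,-130+144*np.cos(f),83+144*np.sin(f))))
```

```text
t 18.7 case [  35.8 -161.7  240.1] rot [-1.799e+02 -1.000e-01  8.710e+01] F [ 0.8 -0.4 -0.2] w 25.4 q [-28.  25.  76.  -0.  79. -25.]
375.8 228.0 10
215 [  46.8660532 -130.1131083  215.       ]
225 [  39.08899117 -144.29536631  225.        ]
[array([  35., -148.,  231.]), array([  36., -151.,  233.]), array([  41., -147.,  230.]), array([  30., -150.,  230.]), array([  32., -152.,  231.]), array([  37., -148.,  228.]), array([  36., -157.,  233.]), array([  31., -156.,  230.])]
1.5 (np.float64(372.0945361812846), np.float64(223.06823081723428))
1.6 (np.float64(374.46171696457503), np.float64(225.52009948237497))
1.71 (np.float64(377.06463987538876), np.float64(228.77115874621515))
```

View pics/s15c.png

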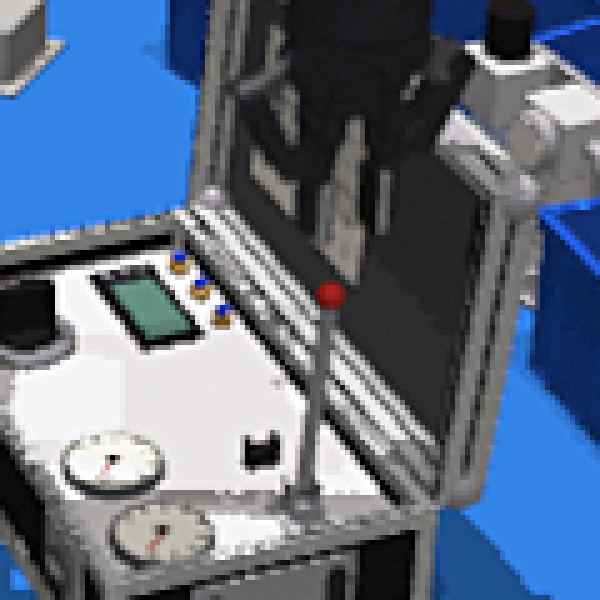

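Emit:
{"api": "move_arm", "payload": {"deltas": [[0.4,0,0,-0.9,0],[0.4,0,0,-0.9,-0.9],[0.4,0,0,-0.9,-1],[-0.5,0,0,-0.6,-1],[-0.5,0,0,0,-1],[-0.5,0,0,0,-1],[-0.5,0,0,0,-1],[-0.5,0,0,0,-1],[-0.5,0,0,0,-1],[-0.5,0,0,0,-1],[-0.5,0,0,0,-1],[-0.5,0,0,0,-1],[-0.5,0,0,0,-1],[-0.5,0,0,0,-1],[-0.5,0,0,0,-1],[-0.5,0,0,0,-1],[-0.5,0,0,0,-1],[-0.5,0,0,0,-1],[-0.5,0,0,0,-1],[-0.5,0,0,0,-1]]}}

```text
time: 20.75
eef_pos: [561.3, -234.4, 338.8]
eef_rot: [180.0, -0.0, 173.9]
contact_force: [-0.5, -1.0, -0.0]
gripper_width: 0.751
```

Run:
```python
from h import *
s=st()
```

```text
t 20.75 case [  36.3 -161.9  338.8] rot [180.   -0.  173.9] F [-0.5 -1.  -0. ] w 63.8 q [ -28.   21.   67.   -0.   92. -112.]
```

Emit:
{"api": "move_arm", "payload": {"deltas": [[-0.5,0,0,0,-0.35],[-0.5,-0.44,0.77,0,0],[-0.5,-0.44,0.77,0,0],[-0.5,-0.44,0.77,0,0],[-0.5,-0.44,0.77,0,0],[-0.5,-0.44,0.77,0,0],[-0.5,-0.43,0.77,0,0],[-0.5,-0.43,0.77,0,0],[-0.5,0,0,0,0]]}}

```text
time: 21.65
eef_pos: [667.4, -78.2, 338.4]
eef_rot: [180.0, -0.0, 175.4]
contact_force: [-0.1, -0.1, -0.2]
gripper_width: 0.747
```

Run:
```python
from h import *
s=st()
p,d=cap("side","s16")
a=cv2.resize(p[120:240,330:450,::-1],None,fx=5,fy=5,interpolation=cv2.INTER_NEAREST)
cv2.imwrite("pics/s16c.png",a)
print([np.round(proj("side",c2w(x,0,z)),1) for x,z in((132,313),(132,322),(132,302))])
```

```text
t 21.65 case [ 1.338e+02 -2.000e-01  3.384e+02] rot [180.   -0.  175.4] F [-0.1 -0.1 -0.2] w 63.5 q [-12.  27.  57.   0.  96. -97.]
[array([383.6, 171.3]), array([383.8, 168.5]), array([383.4, 174.7])]
```

View pics/s16c.png

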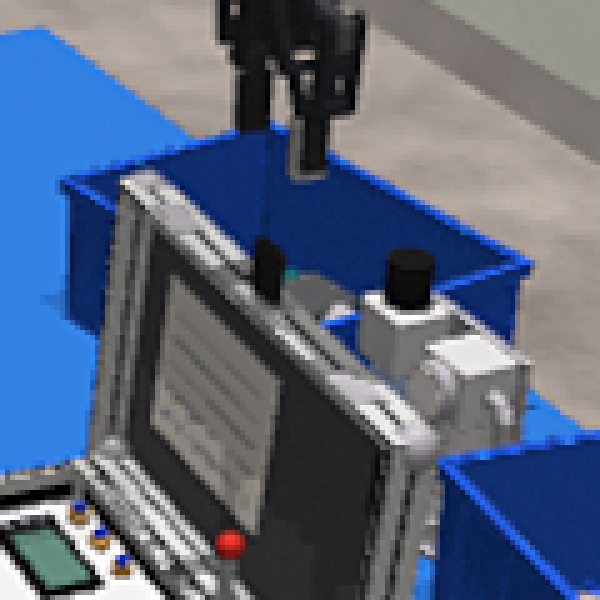

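Emit:
{"api": "move_arm", "payload": {"deltas": [[-0.5,0.08,-0.08,0.6,0],[-0.5,0,0,0.6,0],[-0.5,0,0,0.6,0],[-0.5,0,0,0.4,0],[-0.5,0,0,0.3,0],[-0.5,0,0,0,0],[1,0,0,0,0],[1,0,0,0,0],[1,0,0,0,0],[1,0,0,0,0],[1,0,0,0,0],[1,0,0,0,0]], "newtons": 30}}

```text
time: 22.9
eef_pos: [664.5, -79.8, 265.6]
eef_rot: [179.8, 0.1, 175.4]
contact_force: [0.2, 22.2, 8.5]
gripper_width: 0.342
```

Run:
```python
from h import *
s=st()
```

```text
t 22.9 case [131.   -1.9 265.6] rot [1.798e+02 1.000e-01 1.754e+02] F [ 0.2 22.2  8.5] w 29.1 q [-12.  29.  65.   0.  86. -98.]
```

Run:
```python
import numpy as np
t=np.r_[1.66:1.13:-0.045,1.11,1.09,1.07,1.06];print(len(t),np.round(t,3))
P=np.array([[-228*np.cos(a)+12*np.sin(a),228*np.sin(a)+12*np.cos(a)] for a in t]);D=np.diff(P,axis=0)/30
print([[round(-a,2),round(-b,2)] for a,b in D]);print(P[0],P[-1],P[-1]-P[0])
```

```text
16 [1.66  1.615 1.57  1.525 1.48  1.435 1.39  1.345 1.3   1.255 1.21  1.165
 1.11  1.09  1.07  1.06 ]
[[np.float64(0.34), np.float64(-0.04)], [np.float64(0.34), np.float64(-0.03)], [np.float64(0.34), np.float64(-0.01)], [np.float64(0.34), np.float64(0.01)], [np.float64(0.34), np.float64(0.02)], [np.float64(0.34), np.float64(0.04)], [np.float64(0.34), np.float64(0.05)], [np.float64(0.34), np.float64(0.07)], [np.float64(0.33), np.float64(0.08)], [np.float64(0.33), np.float64(0.1)], [np.float64(0.32), np.float64(0.11)], [np.float64(0.39), np.float64(0.16)], [np.float64(0.14), np.float64(0.06)], [np.float64(0.14), np.float64(0.06)], [np.float64(0.07), np.float64(0.03)]]
[ 32.26376294 226.0244447 ] [-100.99456888  204.76351496] [-133.25833182  -21.26092974]
```

Emit:
{"api": "move_arm", "payload": {"deltas": [[1,0,0.04,0,0],[1,0.17,0,-0.02,0],[1,0.34,0,-0.03,0],[1,0.34,0,-0.02,0],[1,0.34,0,0,0],[1,0.34,0,0.02,0],[1,0.34,0,0.03,0],[1,0.34,0,0.05,0],[1,0.34,0,0.06,0],[1,0.34,0,0.08,0],[1,0.33,0,0.09,0],[1,0.33,0,0.1,0],[1,0.25,0,0.09,0],[1,0.24,0,0.1,0],[1,0,0,0,0],[1,0,0,0,0]], "newtons": 40}}

```text
time: 24.5
eef_pos: [543.4, -70.9, 248.6]
eef_rot: [179.9, 0.1, 175.3]
contact_force: [-1.2, 9.0, 5.7]
gripper_width: 0.341
```

Run:
```python
from h import *
s=st()
p,d=cap("side","s17")
a=cv2.resize(p[130:290,290:450,::-1],(600,600))
cv2.imwrite("pics/s17c.png",a)
```

```text
t 24.5 case [  9.6   0.4 248.6] rot [1.799e+02 1.000e-01 1.753e+02] F [-1.2  9.   5.7] w 29.0 q [-14.  19.  84.   0.  77. -99.]
```

View pics/s17c.png

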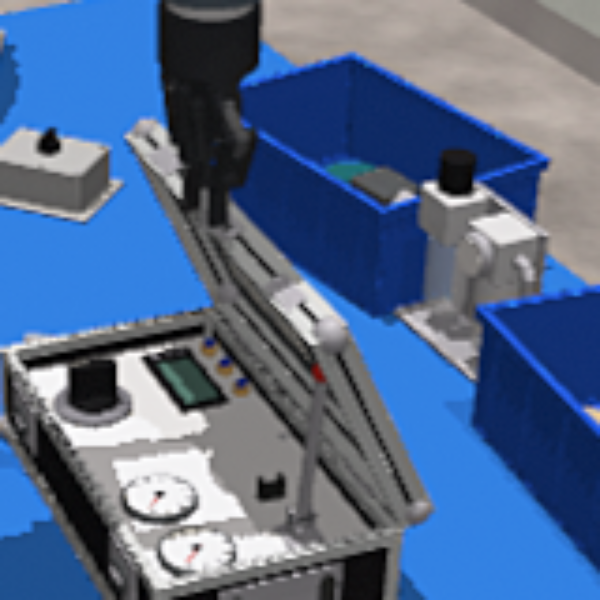

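Emit:
{"api": "move_arm", "payload": {"deltas": [[1,0.1,0,0.05,0],[1,0.1,0,0.05,0],[1,0.1,0,0.05,0],[1,0,0,0,0]]}}

```text
time: 24.95
eef_pos: [534.2, -70.2, 244.2]
eef_rot: [179.9, 0.1, 175.3]
contact_force: [-2.9, 7.6, 9.4]
gripper_width: 0.342
```

Emit:
{"api": "move_arm", "payload": {"deltas": [[1,0.07,0,0.04,0],[1,0.07,0,0.04,0],[1,0,0,0,0]]}}

```text
time: 25.25
eef_pos: [530.1, -69.9, 242.1]
eef_rot: [179.9, 0.1, 175.3]
contact_force: [-4.6, 8.7, 13.7]
gripper_width: 0.344
```

Run:
```python
from h import *
s=st()
p,d=cap("side","s18")
a=cv2.resize(p[200:260,340:420,::-1],(800,600))
cv2.imwrite("pics/s18c.png",a)
```

```text
t 25.25 case [ -3.7   0.7 242.1] rot [1.799e+02 1.000e-01 1.753e+02] F [-4.6  8.7 13.7] w 29.3 q [-14.  18.  86.   0.  75. -99.]
```

View pics/s18c.png

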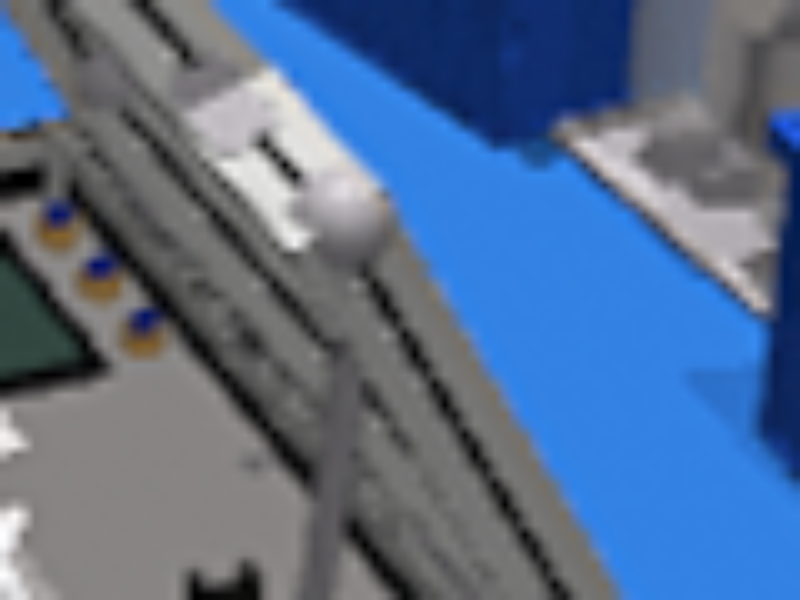

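Run:
```python
from h import *
for z0 in (0,14,28):
  for t in (1.0,1.03,1.05,1.07,1.1):
    x,z=-200,z0
    print(z0,t,np.round(proj("side",c2w(100+x*np.cos(t)+z*np.sin(t),-180,90-x*np.sin(t)+z*np.cos(t))),1),end=" ")
  print()
```

```text
0 1.0 [366.5 227.5] 0 1.03 [368.3 226. ] 0 1.05 [369.5 225.1] 0 1.07 [370.8 224.2] 0 1.1 [372.7 222.9] 
14 1.0 [370.7 224.1] 14 1.03 [372.6 222.8] 14 1.05 [373.9 221.9] 14 1.07 [375.1 221.1] 14 1.1 [377.1 219.9] 
28 1.0 [374.9 220.7] 28 1.03 [376.9 219.5] 28 1.05 [378.2 218.7] 28 1.07 [379.5 218. ] 28 1.1 [381.5 216.9]
```

Emit:
{"api": "move_arm", "payload": {"deltas": [[1,0.05,0,0.03,0],[1,0.05,0,0.03,0],[1,0,0,0,0]]}}

```text
time: 25.6
eef_pos: [527.1, -69.7, 240.3]
eef_rot: [179.9, 0.1, 175.3]
contact_force: [-7.0, 9.0, 14.3]
gripper_width: 0.337
```

Run:
```python
from h import *
s=st()
p,d=cap("side","s19");q=cv2.imread("pics/s18.png");r=cv2.imread("pics/s17.png");g=cv2.cvtColor(p,cv2.COLOR_RGB2GRAY)
for im in(r,q):
  im=cv2.cvtColor(im,cv2.COLOR_BGR2GRAY);t=im[212:232,364:386]
  M=cv2.matchTemplate(g[190:255,340:410],t,cv2.TM_CCOEFF_NORMED);i=cv2.minMaxLoc(M);print(i[1],i[3][0]+340-364,i[3][1]+190-212)
a=cv2.resize(p[200:260,340:420,::-1],(800,600))
cv2.imwrite("pics/s19c.png",a)
```

```text
t 25.6 case [ -6.8   0.7 240.3] rot [1.799e+02 1.000e-01 1.753e+02] F [-7.   9.  14.3] w 28.6 q [-14.  18.  87.   0.  75. -99.]
0.8070436120033264 -5 3
0.9122157096862793 -1 0
```

View pics/s19c.png

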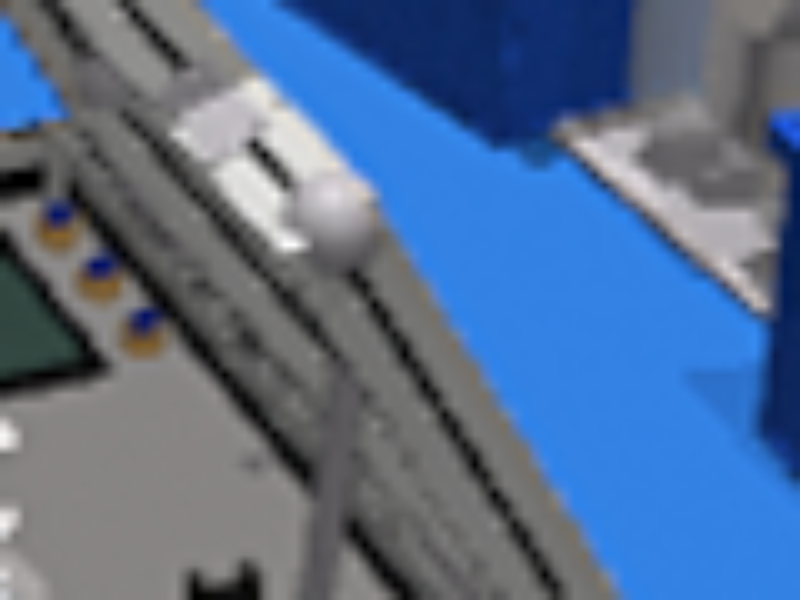

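Emit:
{"api": "move_arm", "payload": {"deltas": [[1,0.05,0,0.03,0],[1,0.05,0,0.03,0],[1,0,0,0,0]]}}

```text
time: 25.95
eef_pos: [526.0, -69.7, 239.6]
eef_rot: [179.9, 0.4, 175.3]
contact_force: [0.8, 9.7, 19.8]
gripper_width: 0.338
```

```bash
cat >> h.py <<'E'
def lidshift(p,ref="pics/s18.png"):
    g=cv2.cvtColor(p,cv2.COLOR_RGB2GRAY);im=cv2.cvtColor(cv2.imread(ref),cv2.COLOR_BGR2GRAY)
    a=np.float32(im[205:265,345:395]);b=np.float32(g[205:265,345:395])
    t=cv2.resize(im[212:232,364:386],None,fx=8,fy=8,interpolation=cv2.INTER_CUBIC);G=cv2.resize(g[200:245,345:400],None,fx=8,fy=8,interpolation=cv2.INTER_CUBIC)
    i=cv2.minMaxLoc(cv2.matchTemplate(G,t,cv2.TM_CCOEFF_NORMED));return i[1],i[3][0]/8+345-364,i[3][1]/8+200-212
E
python3 - <<'E'
from h import *
s=st()
p,d=cap("side","s20");print(lidshift(cv2.imread("pics/s19.png")[:,:,::-1]),lidshift(p))
E
```

```text
t 25.95 case [ -7.8   0.7 239.6] rot [179.9   0.4 175.3] F [ 0.8  9.7 19.8] w 28.7 q [-14.  18.  87.   0.  74. -99.]
(0.9327829480171204, -0.75, 0.5) (0.9006747007369995, -1.25, 0.875)
```

Emit:
{"api": "move_arm", "payload": {"deltas": [[0,0,0,0,0],[-0.3,0,0,0,0],[-0.3,0,0,0,0],[-0.3,0,0,0,0],[-0.3,0,0,-0.4,0],[-0.3,0,0,-0.8,0],[-0.3,0,0,-0.8,0],[-0.3,0,0,0,0]]}}

```text
time: 26.8
eef_pos: [525.4, -70.7, 300.8]
eef_rot: [-179.9, 0.3, 175.3]
contact_force: [0.7, 0.4, -0.3]
gripper_width: 0.651
```

Run:
```python
from h import *
s=st()
p,d=cap("side","s21");print(lidshift(p))
a=cv2.resize(p[130:290,290:450,::-1],(600,600))
cv2.imwrite("pics/s21c.png",a)
```

```text
t 26.8 case [ -8.4  -0.4 300.8] rot [-179.9    0.3  175.3] F [ 0.7  0.4 -0.3] w 55.3 q [-14.  15.  82.  -0.  83. -99.]
(0.9241285920143127, -0.875, 0.5)
```

View pics/s21c.png

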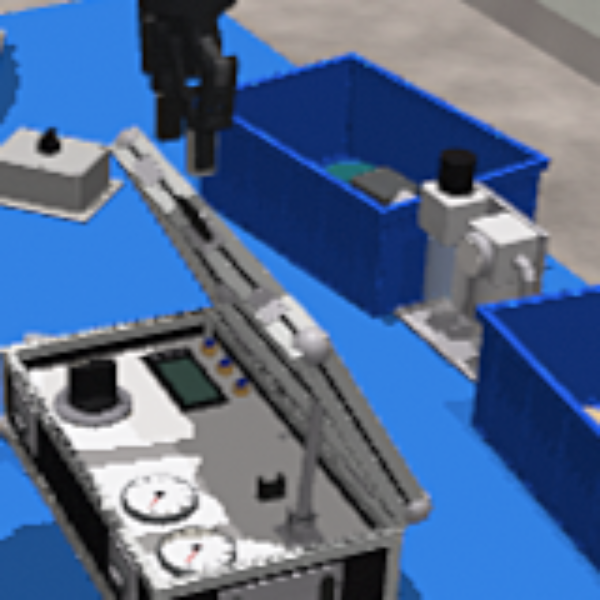

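Emit:
{"api": "move_arm", "payload": {"deltas": [[-0.41,0.9,0,0,0],[-0.41,0.9,0,0,0],[-0.41,0.9,0,0,0],[-0.41,0.6,0,0,0]]}}

```text
time: 27.25
eef_pos: [423.2, -61.9, 296.6]
eef_rot: [180.0, -0.1, 175.3]
contact_force: [-0.6, -0.7, -0.7]
gripper_width: 0.702
```

Emit:
{"api": "move_arm", "payload": {"deltas": [[-0.41,0,0,0.2,0.97],[-0.41,0,0,0.2,0.97],[-0.41,0,0,0.2,0.97],[-0.41,0,0,0.2,0.97],[-0.41,0,0,0.2,0.97],[-0.41,0,0,0.2,0.97],[-0.41,0,0,0.2,0.97],[-0.41,0,0,0.2,0.97],[-0.41,0,0,0.2,0.97],[-0.41,0,0,0.2,0.97],[-0.41,0,0,0.2,0.97],[-0.41,0,0,0.2,0.97],[-0.41,0,0,0.2,0.97],[-0.41,0,0,0.2,0.97],[-0.41,0,0,0.2,0.97],[-0.41,0,0,0.2,0.97],[-0.41,0,0,0.2,0.97],[-0.41,0,0,0.2,0.97],[-0.41,0,0,0.2,0.97],[-0.41,0,0,0,0.97]]}}

```text
time: 29.25
eef_pos: [424.4, -62.0, 182.1]
eef_rot: [-179.9, -0.0, 86.2]
contact_force: [0.4, -0.4, 0.4]
gripper_width: 0.705
```

Run:
```python
from h import *
s=st()
p,d=cap("side","s22");print(lidshift(p))
a=cv2.resize(p[150:270,270:390,::-1],(600,600))
cv2.imwrite("pics/s22c.png",a)
p,d=cap("top","t22")
a=cv2.resize(p[150:290,250:430,::-1],None,fx=4,fy=4)
cv2.imwrite("pics/t22c.png",a)
```

```text
t 29.25 case [-109.7    2.9  182.1] rot [-179.9   -0.    86.2] F [ 0.4 -0.4  0.4] w 59.9 q [-16.  14. 104.   0.  62. -13.]
(0.9246211647987366, -0.875, 0.5)
```

View pics/s22c.png

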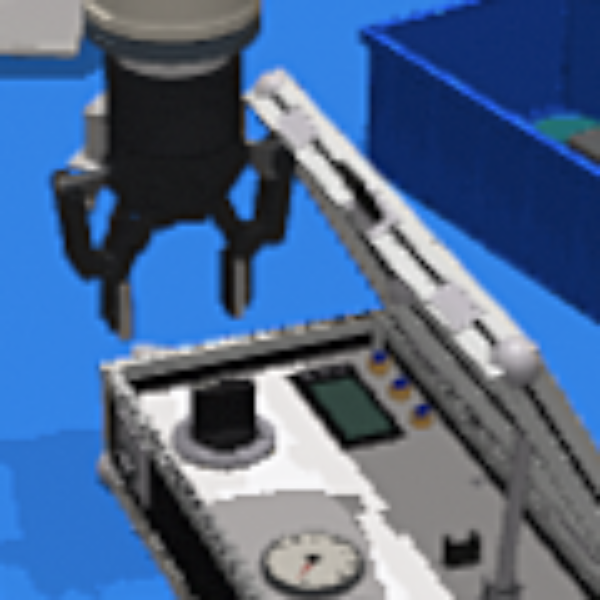

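View pics/t22c.png

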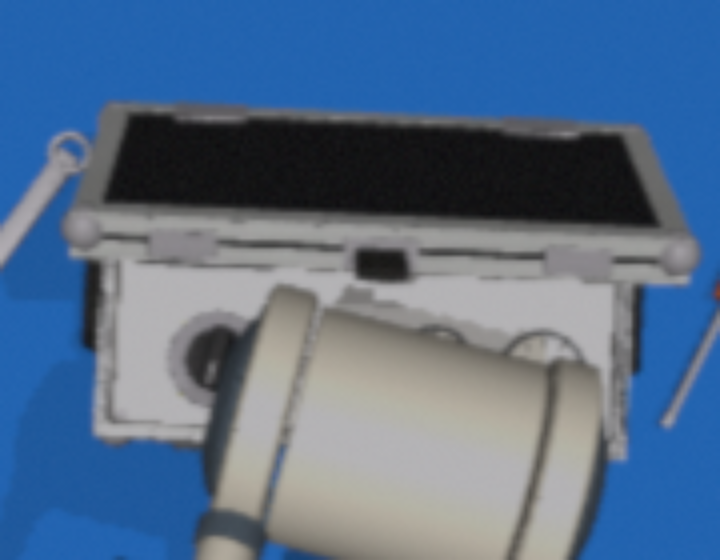

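Run:
```python
from h import *
print("sel",w2c(ray("top",302.5,239.5,77)))
p,d=cap("top","t23");W=cloud("top",d).reshape(-1,3)
W=W[~np.isnan(W[:,0])];C=np.c_[(W[:,:2]-C0)@Rc,W[:,2]]
s=st();t=w2c(s["eef_pos"])
m=(C[:,0]>-250)&(C[:,0]<0)&(abs(C[:,1])<200)&(C[:,2]>300)
D=C[m]-t
for z in range(100,420,20):
    k=(D[:,2]>=z)&(D[:,2]<z+20)
    if k.sum(): print(z,k.sum(),"xmax",D[k,0].max().round(),"y",D[k,1].min().round(),D[k,1].max().round())
p,d=cap("side","s23");W=cloud("side",d).reshape(-1,3)
W=W[~np.isnan(W[:,0])];C=np.c_[(W[:,:2]-C0)@Rc,W[:,2]]
m=(C[:,0]>-250)&(C[:,0]<60)&(abs(C[:,1])<120)&(C[:,2]>205)
D=C[m]-t
for z in range(30,420,20):
    k=(D[:,2]>=z)&(D[:,2]<z+20)&(D[:,0]<100)
    if k.sum(): print(z,k.sum(),"x",np.percentile(D[k,0],2).round(),np.percentile(D[k,0],95).round(),"y",D[k,1].min().round(),D[k,1].max().round())
```

```text
sel [-43.3629369  105.42430117  77.        ]
t 29.4 case [-109.2    2.7  182.8] rot [-180.    -0.    86.5] F [ 0.3 -0.4 -0.2] w 59.8 q [-16.  14. 104.  -0.  62. -13.]
100 9 xmax 108.0 y -15.0 10.0
120 6 xmax -60.0 y -2.0 13.0
140 26 xmax -60.0 y -11.0 11.0
260 1 xmax 45.0 y 40.0 40.0
300 1 xmax 20.0 y 47.0 47.0
320 2 xmax 27.0 y 46.0 54.0
340 2 xmax 33.0 y 44.0 52.0
360 68 xmax 68.0 y -72.0 84.0
380 916 xmax 68.0 y -84.0 85.0
400 4438 xmax 61.0 y -78.0 90.0
30 31 x -45.0 37.0 y -13.0 4.0
50 74 x -46.0 38.0 y -15.0 8.0
70 101 x -61.0 51.0 y -16.0 13.0
90 212 x -65.0 57.0 y -24.0 19.0
110 237 x -68.0 63.0 y -24.0 17.0
130 318 x -70.0 57.0 y -23.0 16.0
150 96 x -41.0 21.0 y -42.0 6.0
170 186 x -40.0 20.0 y -46.0 5.0
190 225 x -40.0 23.0 y -44.0 16.0
210 141 x -48.0 28.0 y -51.0 24.0
230 249 x -49.0 29.0 y -53.0 20.0
250 247 x -48.0 28.0 y -51.0 8.0
270 254 x -48.0 27.0 y -50.0 13.0
290 195 x -48.0 26.0 y -51.0 9.0
310 158 x -51.0 8.0 y -79.0 25.0
330 265 x -64.0 24.0 y -84.0 63.0
350 344 x -69.0 30.0 y -87.0 -40.0
370 422 x -70.0 30.0 y -88.0 81.0
390 742 x -104.0 34.0 y -85.0 75.0
410 860 x -136.0 25.0 y -78.0 80.0
```

Emit:
{"api": "move_arm", "payload": {"deltas": [[-0.41,0.75,0.13,0,0],[-0.41,0.75,0.13,0,0],[-0.41,0.73,0.13,0,0],[-0.41,0,0,0.6,0],[-0.41,0,0,0.6,0],[-0.41,0,0,0.6,0],[-0.41,0,0,0.6,0],[-0.41,0,0,0.6,0],[-0.41,0,0,0.5,0],[-0.41,0,0,0.3,0],[-0.41,0,0,0.2,0],[-0.41,0,0,0.1,0],[-0.41,0,0,0,0]]}}

```text
time: 30.75
eef_pos: [441.2, 3.8, 60.0]
eef_rot: [180.0, 0.0, 86.4]
contact_force: [-0.0, -0.3, 0.5]
gripper_width: 0.705
```

Run:
```python
from h import *
s=st()
p,d=cap("side","s24");print(lidshift(p))
a=cv2.resize(p[190:260,280:350,::-1],(600,600),interpolation=cv2.INTER_NEAREST)
cv2.imwrite("pics/s24c.png",a)
```

```text
t 30.75 case [-96.5  69.5  60. ] rot [180.    0.   86.4] F [-0.  -0.3  0.5] w 59.9 q [ -7.  26. 111.  -0.  43.  -4.]
(0.9234340190887451, -0.875, 0.5)
```

View pics/s24c.png

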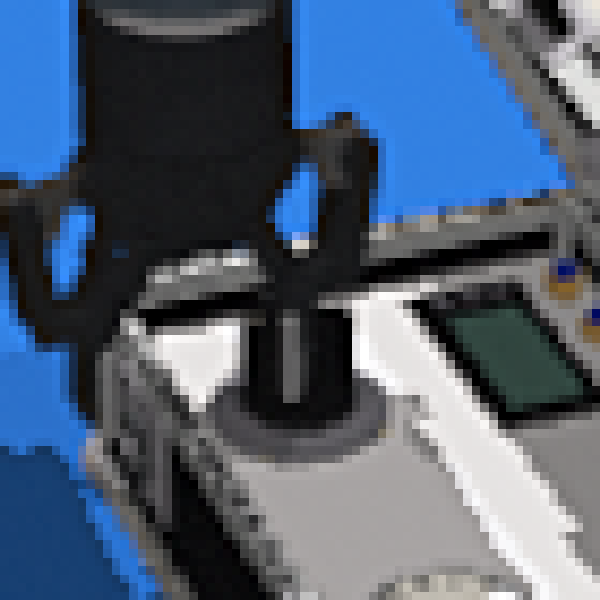

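Run:
```python
import numpy as np
c=np.array([-43,102]);prev=np.array([-59.5,69.5])
for a in (0,10,20,30,40,50,60,70,80,90):
    r=np.radians(a);L=15-5*a/90;e=np.array([-np.cos(r),np.sin(r)]);n=np.array([-np.sin(r),-np.cos(r)])
    f=c+L*e+(7+7.25*np.sin(r)+11*np.cos(r))*n
    print(a,np.round(f,1),"tool xy units",np.round((f-prev)[::-1]/30,2));prev=f
from h import *
print([np.round(proj("side",c2w(-58,58,z)),1) for z in (85,95,105,115)])
```

```text
0 [-58.  84.] tool xy units [0.48 0.05]
10 [-60.5  85.7] tool xy units [ 0.06 -0.08]
20 [-62.8  88.1] tool xy units [ 0.08 -0.08]
30 [-64.6  91.2] tool xy units [ 0.1  -0.06]
40 [-65.7  94.8] tool xy units [ 0.12 -0.04]
50 [-65.9  98.7] tool xy units [ 0.13 -0.01]
60 [-65.1 102.7] tool xy units [0.13 0.03]
70 [-63.3 106.4] tool xy units [0.12 0.06]
80 [-60.6 109.6] tool xy units [0.11 0.09]
90 [-57.2 112. ] tool xy units [0.08 0.11]
[array([315.5, 240.6]), array([315.5, 237.9]), array([315.4, 235.2]), array([315.4, 232.4])]
```

Emit:
{"api": "move_arm", "payload": {"deltas": [[-0.41,0,0,0.2,0],[-0.41,0,0,0.13,0],[-0.41,0.2,0,0,0],[-0.41,0.2,0,0,0],[-0.41,0,0,0,0]]}}

```text
time: 31.3
eef_pos: [441.9, 16.6, 50.1]
eef_rot: [180.0, -0.0, 86.4]
contact_force: [0.5, -0.4, -0.4]
gripper_width: 0.706
```

Emit:
{"api": "move_arm", "payload": {"deltas": [[-0.41,0.08,0.1,0,0],[-0.41,0.08,-0.06,0,0],[-0.41,0.09,-0.07,0,0],[-0.41,0.1,-0.06,0,0],[-0.41,0.12,-0.04,0,0],[-0.41,0,0,0,0]]}}

```text
time: 31.9
eef_pos: [438.4, 30.5, 50.1]
eef_rot: [-180.0, -0.0, 86.4]
contact_force: [-0.1, -1.0, 0.8]
gripper_width: 0.703
```

Run:
```python
from h import *
s=st()
p,d=cap("side","s25");print(lidshift(p))
a=cv2.resize(p[190:260,280:350,::-1],(600,600),interpolation=cv2.INTER_NEAREST)
cv2.imwrite("pics/s25c.png",a)
p,d=cap("top","t25")
a=cv2.resize(p[190:270,260:340,::-1],None,fx=7,fy=7)
cv2.imwrite("pics/t25c.png",a)
```

```text
t 31.9 case [-100.7   96.    50.1] rot [-180.    -0.    86.4] F [-0.1 -1.   0.8] w 59.7 q [ -4.  27. 112.   0.  41.  -0.]
(0.9237059354782104, -0.875, 0.5)
```

View pics/s25c.png

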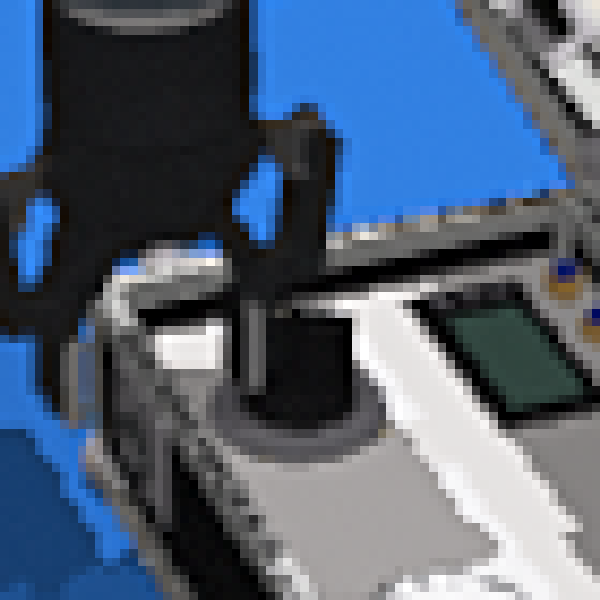

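View pics/t25c.png

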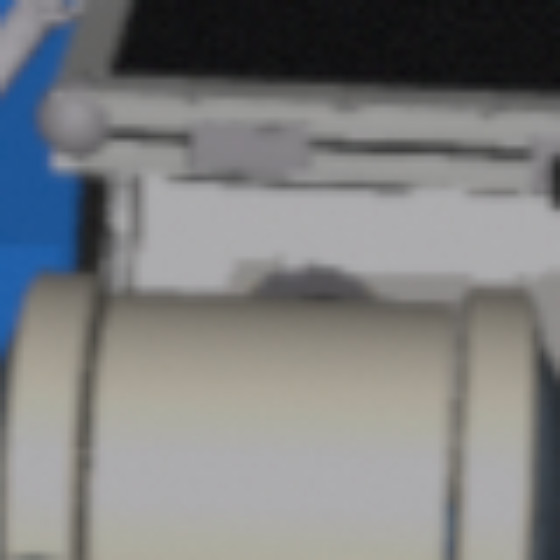

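Emit:
{"api": "move_arm", "payload": {"deltas": [[-0.41,0.13,-0.01,0,0],[-0.41,0.13,0.03,0,0],[-0.41,0.12,0.06,0,0],[-0.41,0.11,0.09,0,0],[-0.41,0.06,0.11,0,0],[-0.41,0,0,0,0]]}}

```text
time: 32.6
eef_pos: [446.5, 46.4, 49.7]
eef_rot: [-179.8, 0.0, 86.4]
contact_force: [-10.2, -1.9, 4.0]
gripper_width: 0.71
```

Run:
```python
from h import *
s=st()
p,d=cap("side","s26");print(lidshift(p))
a=cv2.resize(p[190:260,280:350,::-1],(600,600),interpolation=cv2.INTER_NEAREST)
cv2.imwrite("pics/s26c.png",a)
```

```text
t 32.6 case [-93.5 112.3  49.7] rot [-179.8    0.    86.4] F [-10.2  -1.9   4. ] w 60.4 q [ -2.  28. 110.  -0.  42.   2.]
(0.9235429763793945, -0.875, 0.5)
```

View pics/s26c.png

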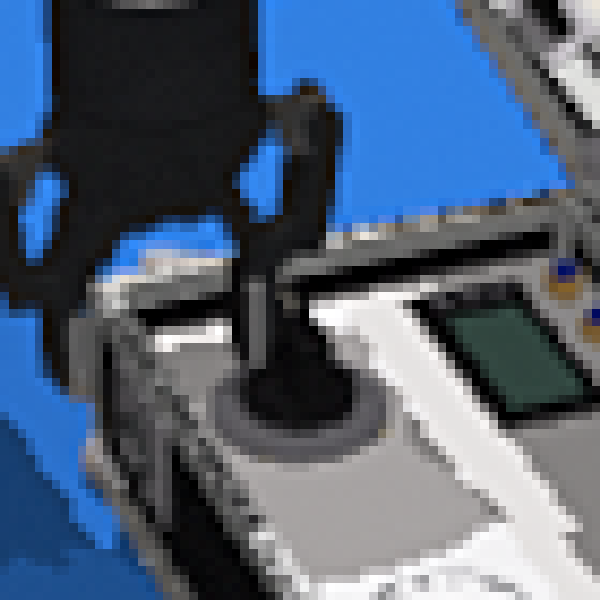

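Emit:
{"api": "move_arm", "payload": {"deltas": [[-0.41,0,0.07,0,0],[-0.41,0,0.07,0,0],[-0.41,0,0,0,0]]}}

```text
time: 32.95
eef_pos: [446.9, 46.4, 49.6]
eef_rot: [-179.4, 0.0, 86.4]
contact_force: [-28.8, 1.7, 21.2]
gripper_width: 0.706
```

Run:
```python
from h import *
s=st()
```

```text
t 32.95 case [-93.2 112.3  49.6] rot [-179.4    0.    86.4] F [-28.8   1.7  21.2] w 60.0 q [ -2.  28. 110.   0.  42.   2.]
```

Emit:
{"api": "move_arm", "payload": {"deltas": [[-0.41,0,-0.15,0,0],[-0.41,0,-0.25,0,0],[-0.41,0,0,-0.5,0],[-0.41,0,0,-0.8,0],[-0.41,0,0,-0.9,0],[-0.41,0.9,0,-0.9,0],[-0.41,0.9,-0.3,-0.5,0],[-0.41,1,-0.3,0,0],[-0.41,1,-0.3,0,0],[-0.41,1,0,0,0],[-0.41,1,0,0,0],[-0.41,1,0,0,0],[-0.41,0.6,0,0,0],[-0.41,0,0,0,0]]}}

```text
time: 34.35
eef_pos: [427.9, 272.1, 158.1]
eef_rot: [179.9, -0.1, 86.5]
contact_force: [-0.3, -0.1, -0.8]
gripper_width: 0.705
```

Run:
```python
from h import *
s=st()
p,d=cap("side","s27");print(lidshift(p))
a=cv2.resize(p[170:290,280:420,::-1],None,fx=5,fy=5,interpolation=cv2.INTER_NEAREST)
cv2.imwrite("pics/s27c.png",a)
p,d=cap("top","t27")
a=cv2.resize(p[160:290,230:430,::-1],None,fx=4,fy=4)
cv2.imwrite("pics/t27c.png",a)
```

```text
t 34.35 case [-124.3  336.7  158.1] rot [ 1.799e+02 -1.000e-01  8.650e+01] F [-0.3 -0.1 -0.8] w 59.9 q [26. 22. 96.  0. 62. 29.]
(0.9241483807563782, -0.875, 0.5)
```

View pics/s27c.png

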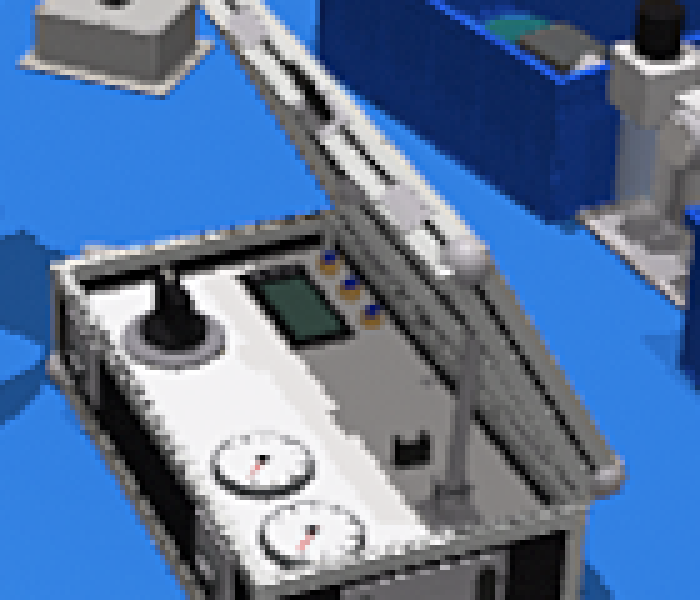

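View pics/t27c.png

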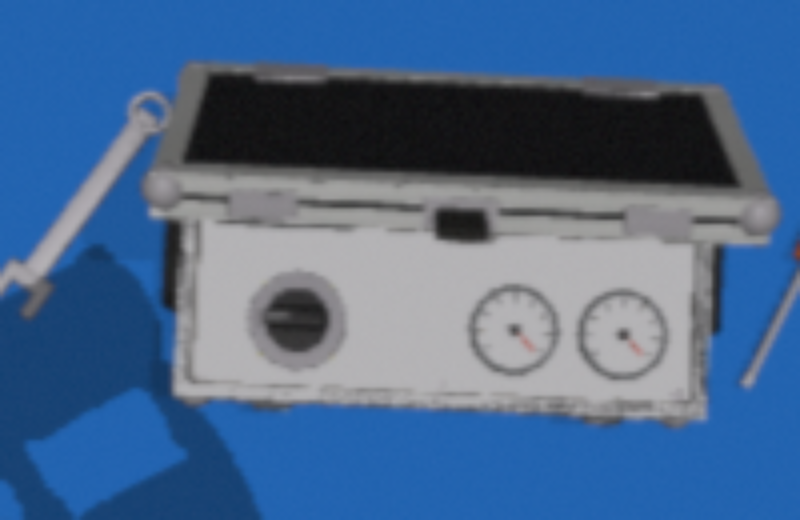

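Run:
```python
from h import *
a=cv2.imread("pics/t27.png")[220:260,285:325];cv2.imwrite("pics/t27z.png",cv2.resize(a,(600,600),interpolation=cv2.INTER_CUBIC))
```

```text
(no output)
```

View pics/t27z.png

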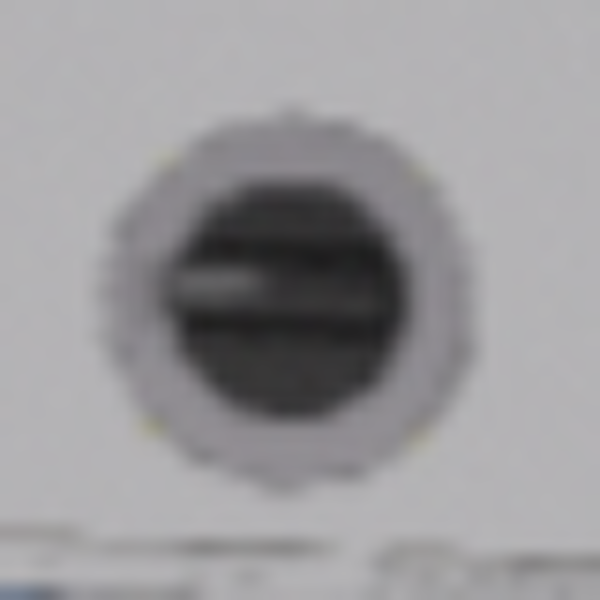

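Run:
```python
from h import *
p,d=cap("side","s28");print(lidshift(p));st()
finish_job()
```

```text
(0.9239063262939453, -0.875, 0.5)
t 34.5 case [-124.7  334.   158. ] rot [-180.     0.    86.4] F [ 0.6  0.2 -0.1] w 59.9 q [25. 21. 97. -0. 62. 29.]
the job is handed in; nothing more can be done
```

I opened the lid, flipped the stay up and lowered the lid onto its ball. I then turned the selector clockwise with one finger until it hit its stop, and handed the job in at about 34.5 s; no verdict was reported.

**Last checks**
- **Stay:** about 1.68 rad from the ball's position in the side view, measured before the lid went onto it.
- **Lid:** about 1.04–1.05 rad from its corner in the side view. It did not shift in any picture after I let go, including those taken during and after the selector turn.
- **Selector:** the finger met a hard stop at about 29 N, and in the top view the bar lies along the case's y to within about 2°.
- **Robot and loose things:** the arm was clear of everything, with no contact force. No loose thing was touched in any move, but I did not measure their positions again at the end.

**What disagreed**
- The reported tool height was about 30 mm lower than the fingertips seen by the side camera. My first grasp of the tab closed on air because of this, and I allowed for it afterwards.
- The case's direction also differed by about 1° between the robot and the camera, which gave sideways grip forces of up to 40 N on the tab. I nudged the arm to relieve the larger ones.

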